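Free the locked lid of a dead bench centrifuge with its release pin

TASK

The bench centrifuge has lost power with its lid locked. Take the release pin from the tool stand and push it gently down the small access hole in its deck plate until the hidden spring latch gives and the lid springs ajar, never driving the pin hard against the plate or the latch. Put the pin back into the stand, swing the lid fully open and let go of it, and leave everything else standing where it is.

Things in the scene. Friction and masses are not known exactly. Their poses are not given: they have to be found in the camera images.
- centrifuge: Bench centrifuge, fixed: light grey housing 230 mm deep (its x) by 250 mm wide (its y), flat deck 105 mm above the worktop; origin at the centre of its underside; x points to its back, the front with dark display and dial is at -x. A grey lid 166 x 174 mm, 16 mm thick, with a round window lies on the deck, hinged at the back, locked. More than 30 N from the pin on plate, deck or latch harms it.
- access_hole (a point): Nominal place of the access hole, on top of a small steel plate (26 x 42 mm, 3 mm thick, its top 108 mm above the worktop) in the deck's front left corner (at -92, +94 mm in the housing's x, y). The plate is fitted through slots: the true hole, round, 8.5 mm wide, straight down, lies on this x but anywhere up to 7 mm to either side along the housing's y. Only eye or touch tells where.
- push_rod_axis (a point): Point on the latch push rod's axis, 15 mm below the deck plane, unseen. The rod's flat head, 18 mm wide, was set at assembly somewhere from 21 to 35 mm below the plate's top, unknown. Its spring resists with about 4.5 N at first touch, 7 N when the latch frees the lid (pressed down 4 to 6 mm) and 9 N at 7.5 mm, where it meets a rigid stop. Released, it springs back.
- lid (a joint): Lid hinge angle in rad: 0 shut and locked, about 0.2 after the latch lets go (a spring ejector lifts the lid ajar), 1.3 fully open at its stop. The hinge is stiff: the lid stays where it is left and needs about 3 N at the grip to raise.
- lid_grip (a point): Middle of the lid's round black grip bar: 10 mm thick, 74 mm free length along the centrifuge's y, on two slanting arms in front of and above the lid's front edge, 47 mm above the deck when shut. Moves with the lid. Pinched from above, the bar can turn between the fingers.
- lid_hinge (a point): Middle of the lid's hinge line, which runs along the centrifuge's y at the back of the deck, 107 mm above the worktop. With the lid shut the grip bar lies 190 mm in front of and 45 mm above it.
- release_pin: Release pin, loose: round steel rod 6 mm thick, 80 mm long, rounded tip, under a slim black SQUARE handle 16 x 16 mm with grey grooves, flats facing its x and y; 140 mm long in all, 70 g. Origin at the rod's tip, z up; 20 mm collar at 80 to 84 mm, handle 84 to 140 mm from the tip. Hangs by its collar in one of the stand's two outer holes, tip 10 mm above the worktop.
- tool_stand: Fixed aluminium tool stand: base plate 60 x 140 mm, two end cheeks, top plate whose upper face is 90 mm above the worktop, 8 mm thick, with three holes 10.5 mm wide in a row along its y at -45, 0 and +45 mm. Origin at the centre of its underside.
- nut_driver: A nut driver, loose, in the other outer hole of the stand: thick ROUND black handle 28 mm wide, steel shaft 8 mm, 150 mm long, its top 160 mm above the worktop. Not needed. Origin at the shaft's lower end, z up.
- blue_cap: A loose blue screw cap, 53 mm wide and 40 mm high, standing on the worktop between stand and centrifuge; origin under its centre. Not to be disturbed.
- small_bottle: A loose 56 mm wide, 105 mm high glass bottle with a blue cap, standing to the left of the tool stand; origin under its centre. Not to be disturbed.
- petri: A loose glass petri dish, 70 mm wide and 17 mm high, near the front edge of the worktop; origin under its centre. Not to be disturbed.

How it is judged (in metres and radians):
On the way, in this order (a step that is already met when the one before it is completed fails the run):
1. with the pin down the access hole, the latch has let go and the lid has sprung ajar (value of joint lid above 0.08 rad and z of release_pin in the frame of access_hole below -0.018 m and horizontal distance between release_pin and access_hole below 0.015 m), for 0.2 s.
2. the lid has been swung fully open (value of joint lid above 1.1 rad), for 0.2 s.
At the end, for the whole second after the job is handed in: The lid stands open beyond 1.1 rad (of 1.3) and still; the release pin hangs upright (within 0.12 rad) and at rest in any hole of the tool stand, its tip 4 to 18 mm above the worktop (value of joint lid above 1.1 rad and z of release_pin in the frame of tool_stand between 0.004 and 0.018 m and angle between release_pin's own z axis and vertical below 0.12 rad and x of release_pin in the frame of tool_stand between -0.012 and 0.012 m and y of release_pin in the frame of tool_stand between -0.06 and 0.06 m and linear speed of release_pin below 0.02 m/s and velocity of joint lid between -0.05 and 0.05 rad/s); the robot touches nothing.
It fails at once if the pin bears on the centrifuge (plate, deck, hole or latch) with more than 30 N (contact force between release_pin and centrifuge above 30 N).
It fails at once if the nut driver is pulled out of its hole or moved (distance of nut_driver from where it was at the start of the episode above 0.03 m).
It fails at once if the blue cap, the small bottle or the petri dish is pushed or knocked over (distance of any of blue_cap, small_bottle, petri from where it was at the start of the episode above 0.03 m or angle between small_bottle's own z axis and vertical above 0.4 rad).
It also fails if it takes over 72 s, if anything falls off the work surface, if the arm or the gripper's body presses on something with over 40 N, if the wrist force passes 120 N, or if a joint passes its speed limit or range.

ROBOT

A 6-joint arm with a two-finger parallel gripper is mounted at the origin on a cart in front of the work surface, level with it; the furniture and walls round the work are solid. World frame = base frame: x ahead of the robot, y to its left, z up, the work surface at z = 0. Lengths are in mm, angles in degrees, forces in N, time in s.
With the tool pointing down it reaches from about 350 to 850 mm from the base axis. Payload 8.1 kg.
Tool frame: the origin (TCP) lies at the very end of the fingers, on their centre line; the grasp point (between the pads) lies grip_depth behind it (grip_depth is the distance from the TCP to the grasp point, in mm); z points along the fingers, y is the direction in which the jaws open and shut (so a half turn about z gives the same grasp; the last joint's range is limited). The gripper opens to 85 mm and grips with 20 to 120 N. Pads are 22 mm wide; open, the fingers measure 114 mm over their backs; the gripper's body (76 mm by 85 mm) begins 54 mm behind the grasp point. The pads swing forward as they close: fully open they stand 13 mm farther back than shut.
Start: joints at [-4.893, 7.471, 85.268, -0, 87.261, -4.893], TCP at [600.004, 0.022, 231.292] pointing down, gripper open.
Joint ranges: [-169.43, 169.43], [-51.17, 129.36], [1.28, 143.12], [-76.62, 256.62], [0, 156.53], [-152.29, 152.29]. Speed limits (degrees/s): [136.94, 136.94, 159.86, 180, 180, 180].

INTERFACE

Orientations are given as [roll, pitch, yaw] about the fixed x, y, z axes, in that order (R = Rz(yaw) Ry(pitch) Rx(roll)).
In Python, from bench import * gives the robot as it stands.
- The arm moves only by the tool step_arm, never from a script. Its argument "plan" is a list of rows, each an object of numbers: "grip": the finger opening in cm, from 0 to 8.54; "tx", "ty", "tz": the shift along the tool's x, y, z in cm; "ax", "ay", "az": the turn, a rotation vector about the tool's x, y, z in degrees. In form: [{"grip": .., "tx": .., "ty": .., "tz": .., "ax": .., "ay": .., "az": ..}, ...]. A call has 1 to 8 rows; each row shifts and turns the commanded pose from where the row before left it, along the tool's axes as they then stand; what a row does not reach is not made up. A row lasts 1/12 s, in which the tool goes at most 41.7 mm and 7.16 degrees, less where a joint would pass 70% of its speed; a pose out of reach is approached as far as the arm can. A call with a gripper value outside its range is refused whole. The fingers move at their own pace and stop on an object; "newtons" is the grip in N (left out, the last holds). Time passes only in rows, so rows that do not move let the fingers close. It gives the time, the measured TCP pose, the force and the opening at its end, in the units of the state.
- sense(): the state, without advancing time (a new reading comes with each control period).
- snapshot(name): name is "scene" or "side" or "wrist"; returns the picture (420x560x3 uint8, red, green, blue); there is no depth.
- camera_model(name): a dict with "intrinsics" (3x3 intrinsics, pixels), "pose" (4x4, takes a point from camera to world coordinates); the wrist camera has in their place "T_tool_cam" (4x4, takes a point from camera to tool coordinates, whose origin is the TCP and whose axes are the flange's). Camera axes: x right, y down, z forward; pixel columns grow to the right and rows downward; lengths in mm; the calibration is good to about 2 mm. A picture is of the moment at which its call begins: read the wrist's pose just before it. camera_model takes no time and is no camera call.
- hand_in(): hands the job in, once; it reports no verdict.
The state is a dict: "time": time; "joint_pos": joint angles; "qd": joint speeds; "joint_efforts": joint torques, N m; "tool_pos": TCP position; "tcp_rot": TCP orientation; "ft_force": force on the tool from outside, world axes, zero at the start; "wrist_torque": the same for the moment, N m; "finger_gap": finger opening in mm.
Only numpy, scipy, OpenCV 4.12 (cv2) and the standard library are available. Lean on these libraries where they do the work, as an engineer would, in place of code of your own. Each camera call takes 0.05 s, during which the arm holds its last target.

## Working session

There is one attempt and no reset: what is moved stays moved. The work goes in short steps, Python scripts to look and compute and a tool call to move; the robot and the scene stay as the last step left them, time stands still between calls to the robot, and variables do not carry over. Pictures are saved under pics/ and viewed, and the job is handed in when it is done.

Besides the shell and the picture viewer there is one more tool, called after "Emit:" by a JSON object that holds its "method" and its "body", one argument or row to a line. step_arm: Moves the arm, as the interface text tells. Its arguments: {"type":"object","properties":{"plan":{"type":"array","items":{"type":"object","properties":{"grip":{"type":"number"},"tx":{"type":"number"},"ty":{"type":"number"},"tz":{"type":"number"},"ax":{"type":"number"},"ay":{"type":"number"},"az":{"type":"number"}}}},"newtons":{"type":"number"}},"required":["plan"]}

```bash
ls; mkdir -p pics; python3 - <<'E'
from bench import *
import cv2
print(sense())
for n in ("scene","side","wrist"):
    print(n,camera_model(n))
    cv2.imwrite(f"pics/{n}0.png",snapshot(n)[:,:,::-1])
E
```

```text
pics
{'time': 0.0, 'joint_pos': array([-4.89480853e+00,  7.51704780e+00,  8.53271218e+01,  2.29903802e-04,
        8.72622373e+01, -4.89409896e+00]), 'qd': array([-0.02112869, -0.02148332,  0.07737406, -0.02166346, -0.02246055,
       -0.02182589]), 'joint_efforts': array([-1.90700346e-03, -5.69404185e+01, -5.00557995e+01, -2.19391650e-04,
        1.44415747e-02,  7.24149572e-05]), 'tool_pos': array([5.99460969e+02, 5.16567955e-02, 2.30244893e+02]), 'tcp_rot': array([-1.79894001e+02, -9.30680660e-03,  8.99992706e+01]), 'ft_force': array([-0.29640719,  0.84636211, -0.69995077]), 'wrist_torque': array([ 0.00332985, -0.03740121, -0.05309885]), 'finger_gap': 85.33087024965191}
scene {'intrinsics': array([[462.87996259,   0.        , 280.93222315],
       [  0.        , 462.87996259, 209.63985768],
       [  0.        ,   0.        ,   1.        ]]), 'pose': array([[ 8.78353510e-01, -2.59336959e-01,  4.01546329e-01,
         3.12673672e+01],
       [-4.77679087e-01, -5.07532375e-01,  7.17100814e-01,
        -8.22533929e+02],
       [ 1.78270177e-02, -8.21678301e-01, -5.69672685e-01,
     
[... 464 characters left out ...]
    [-1.89171971e-02, -9.07124614e-01, -4.20436765e-01,
         5.61061236e+02],
       [ 0.00000000e+00,  0.00000000e+00,  0.00000000e+00,
         1.00000000e+00]])}
wrist {'intrinsics': array([[348.40483551,   0.        , 285.00033927],
       [  0.        , 348.40483551, 209.84799605],
       [  0.        ,   0.        ,   1.        ]]), 'T_tool_cam': array([[ 3.44515696e-04, -9.60395484e-01, -2.78640262e-01,
         7.09227141e+01],
       [ 9.99999941e-01,  3.33933106e-04,  8.54428884e-05,
        -1.11298832e+00],
       [ 1.09882441e-05, -2.78640275e-01,  9.60395542e-01,
        -1.41717424e+02],
       [ 0.00000000e+00,  0.00000000e+00,  0.00000000e+00,
         1.00000000e+00]])}
```

View pics/scene0.png

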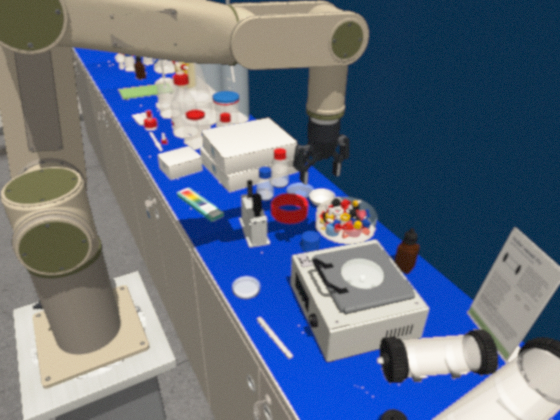

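View pics/side0.png

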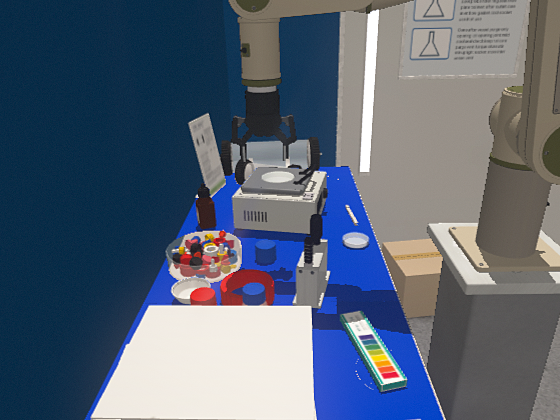

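View pics/wrist0.png

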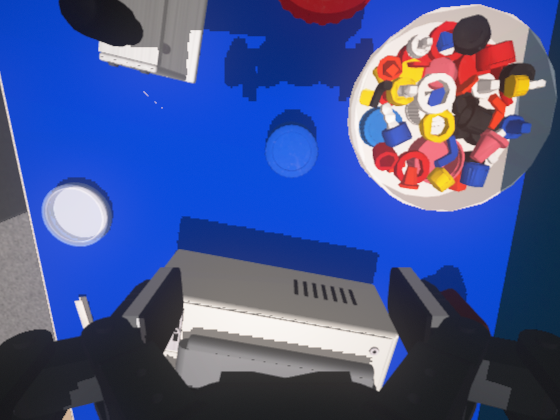

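```bash
cat > h.py <<'E'
import numpy as np, cv2
from scipy.spatial.transform import Rotation as R
from bench import *
np.set_printoptions(precision=2,suppress=True)
def Ttool(s):
    T=np.eye(4);T[:3,:3]=R.from_euler('xyz',s['tcp_rot'],degrees=True).as_matrix();T[:3,3]=s['tool_pos'];return T
def campose(n,T=None):
    m=camera_model(n)
    return m['intrinsics'],(m['pose'] if n!='wrist' else T@m['T_tool_cam'])
def ray(n,u,v,T=None):
    K,P=campose(n,T)
    d=P[:3,:3]@np.linalg.solve(K,np.array([u,v,1.]));return P[:3,3],d
def onz(n,u,v,z,T=None):
    o,d=ray(n,u,v,T);return o+d*(z-o[2])/d[2]
def proj(n,p,T=None):
    K,P=campose(n,T);q=np.linalg.inv(P)@np.append(p,1.);q=K@q[:3];return q[:2]/q[2]
def shot(n,name):
    s=sense();im=snapshot(n);cv2.imwrite(f"pics/{name}.png",im[:,:,::-1]);np.savez(f"pics/{name}.npz",T=Ttool(s));return s,im
def T_of(name): return np.load(f"pics/{name}.npz")['T']
def tri(l):  # list of (o,d)
    A=np.zeros((3,3));b=np.zeros(3)
    for o,d in l:
        d=d/np.linalg.norm(d);M=np.eye(3)-np.outer(d,d);A+=M;b+=M@o
    return np.linalg.solve(A,b)
E
python3 - <<'E'
from h import *
s=sense();T=Ttool(s)
print(T)
for u,v,z in [(195,80,90),(100,50,90),(120,25,120),(292,150,40),(75,215,17),(180,265,105),(395,335,105)]:
    print((u,v,z),onz('wrist',u,v,z,T))
for n in('scene','side'):
    im=cv2.imread(f'pics/{n}0.png')
    if n=='scene': c=im[170:260,220:330]; d=im[230:360,280:430]
    else: c=im[200:320,240:350]; d=im[160:240,225:335]
    cv2.imwrite(f'pics/{n}0c.png',np.vstack([cv2.resize(x,(600,int(600*x.shape[0]/x.shape[1])),interpolation=cv2.INTER_CUBIC) for x in(c,d)])[:1100])
    cv2.imwrite(f'pics/{n}0c1.png',cv2.resize(c,None,fx=5,fy=5,interpolation=2)); cv2.imwrite(f'pics/{n}0c2.png',cv2.resize(d,None,fx=5,fy=5,interpolation=2)[:600,:800])
E
```

```text
[[  0.     1.    -0.   599.58]
 [  1.    -0.     0.     0.08]
 [  0.    -0.    -1.   230.47]
 [  0.     0.     0.     1.  ]]
(195, 80, 90) [529.73  92.03  90.  ]
(100, 50, 90) [460.45 113.02  90.  ]
(120, 25, 120) [490.44 123.56 120.  ]
(292, 150, 40) [604.82  33.58  40.  ]
(75, 215, 17) [374.11 -37.91  17.  ]
(180, 265, 105) [510.4  -54.65 105.  ]
(395, 335, 105) [ 696.35 -122.51  105.  ]
```

View pics/side0c1.png

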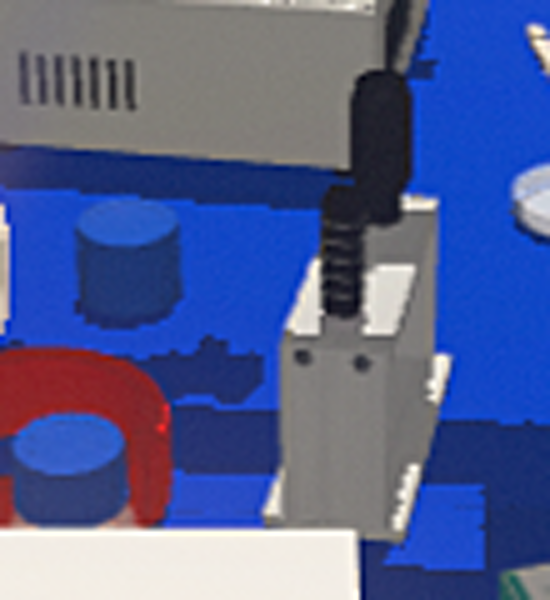

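View pics/scene0c1.png

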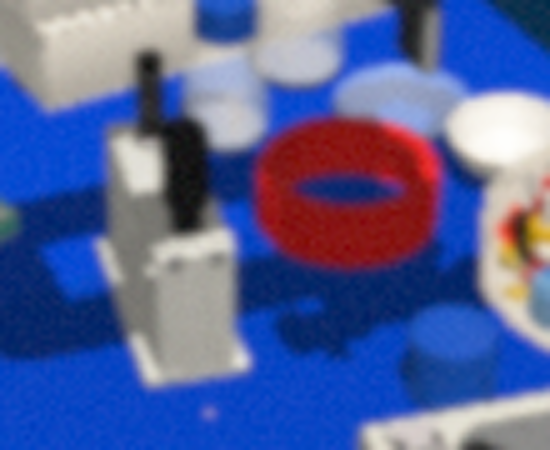

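View pics/scene0c2.png

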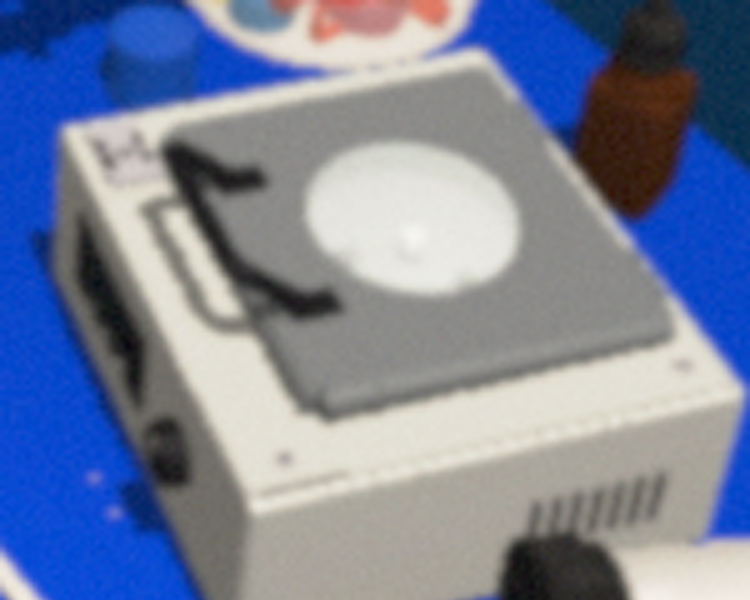

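```bash
python3 - <<'E'
from h import *
a=ray('side',308.4,238.5);b=ray('scene',249.6,182)
p=tri([a,b]);print(p,proj('side',p),proj('scene',p))
# nut driver top
a=ray('side',240+382/5,200+75/5);b=ray('scene',220+185/5,170+122/5)
p=tri([a,b]);print(p,proj('side',p),proj('scene',p))
E
```

```text
[504.09 207.1  144.86] [308.69 238.62] [249.8  181.91]
[484.49 121.08 157.52] [316.21 214.93] [256.85 194.47]
```

Emit:
{"method": "step_arm", "body": {
  "plan": [
    {"ty": -3,"tx": 4,"tz": -0.5},
    {"ty": -3,"tx": 4,"tz": -0.5},
    {"ty": -3,"tx": 3,"tz": -0.5},
    {"ty": -2,"tx": 2,"tz": -0.5},
    {"tx": 0},
    {"tx": 0}
  ]
}}

```text
invalid input
```

```bash
python3 - <<'E'
from h import *
s,im=shot('wrist','w1');print(s['tool_pos'],s['tcp_rot'],s['time'])
E
```

```text
[599.58   0.08 230.47] [-179.92   -0.01   90.  ] 0.15
```

View pics/w1.png

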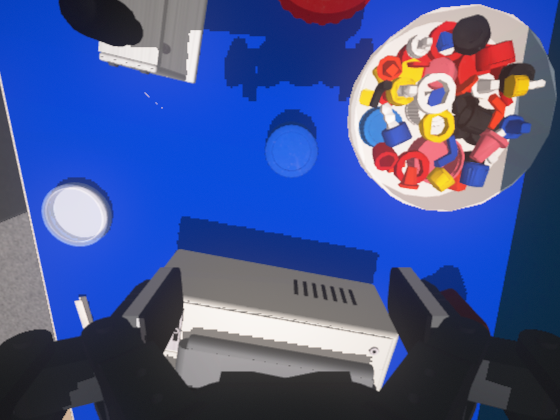

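Emit:
{"method": "step_arm", "body": {
  "newtons": 40,
  "plan": [
    {"grip": 8.5,"tx": 3.3,"ty": -2,"tz": -0.5,"ax": 0,"ay": 0,"az": 0},
    {"grip": 8.5,"tx": 3.3,"ty": -2,"tz": -0.5,"ax": 0,"ay": 0,"az": 0},
    {"grip": 8.5,"tx": 3.3,"ty": -2,"tz": -0.5,"ax": 0,"ay": 0,"az": 0},
    {"grip": 8.5,"tx": 3.3,"ty": -2,"tz": -0.5,"ax": 0,"ay": 0,"az": 0},
    {"grip": 8.5,"tx": 1.8,"ty": -2,"tz": -0.5,"ax": 0,"ay": 0,"az": 0},
    {"grip": 8.5,"tx": 0,"ty": 0,"tz": 0,"ax": 0,"ay": 0,"az": 0},
    {"grip": 8.5,"tx": 0,"ty": 0,"tz": 0,"ax": 0,"ay": 0,"az": 0}
  ]
}}

```text
time: 0.78
tool_pos: [499.5, 151.2, 256.9]
tcp_rot: [179.9, -0.0, 90.2]
ft_force: [-0.6, -0.9, -0.3]
finger_gap: 84.9
```

```bash
python3 - <<'E'
from h import *
s,im=shot('wrist','w2');print(s['tool_pos'],s['tcp_rot'],s['time'])
E
```

```text
[499.47 151.16 256.86] [179.93  -0.01  90.15] 0.7833
```

View pics/w2.png

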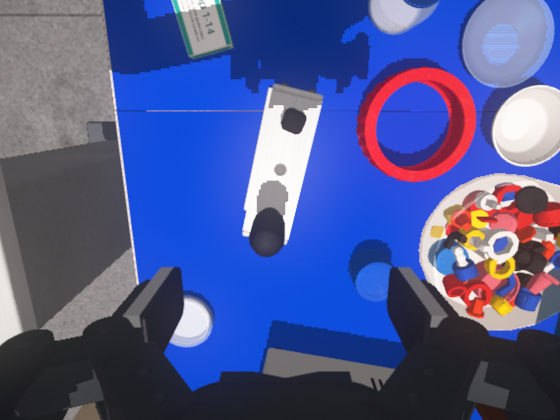

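```bash
python3 - <<'E'
from h import *
im=cv2.imread('pics/w2.png')[70:270,220:340]
cv2.imwrite('pics/w2c.png',cv2.resize(im,None,fx=4,fy=3,interpolation=2) if 0 else cv2.resize(im[:110],None,fx=6,fy=5.4,interpolation=2))
E
```

```text
(no output)
```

View pics/w2c.png

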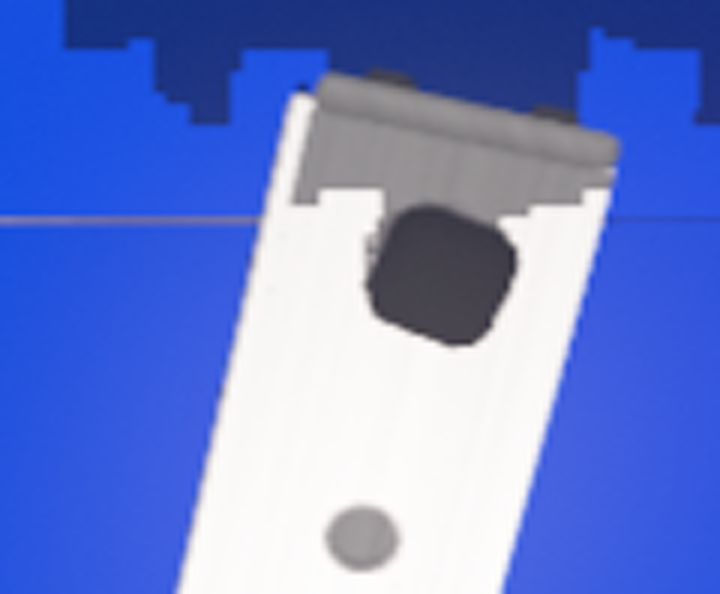

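```bash
python3 - <<'E'
from h import *
T=T_of('w2');im=cv2.imread('pics/w2.png')
g=im.max(2)
c=onz('wrist',280.3,169.6,90,T);print('midhole',c)
for n,b in (('pin',(275,100,315,140)),('nd',(240,200,295,262))):
    x0,y0,x1,y1=b;m=(g[y0:y1,x0:x1]<110).astype(np.uint8)
    cs,_=cv2.findContours(m,cv2.RETR_EXTERNAL,cv2.CHAIN_APPROX_NONE);k=max(cs,key=cv2.contourArea)
    r=cv2.minAreaRect(k);(u,v)=r[0];u+=x0;v+=y0
    print(n,u,v,r,onz('wrist',u,v,150 if n=='pin' else 160,T))
# stand edges: white region
m=((im.min(2)>140)).astype(np.uint8);m[:,:235]=0;m[:,330:]=0;m[:80]=0;m[260:]=0
cs,_=cv2.findContours(m,cv2.RETR_EXTERNAL,cv2.CHAIN_APPROX_NONE);k=max(cs,key=cv2.contourArea)
print(cv2.minAreaRect(k))
for v in (120,140,160,180,200):
    xs=np.where(m[v])[0];a=onz('wrist',xs.min(),v,90,T);b=onz('wrist',xs.max()+1,v,90,T);print(v,xs.min(),xs.max(),a,b)
E
```

```text
midhole [494.32 169.96  90.  ]
pin 293.06896591186523 120.17241668701172 ((18.068965911865234, 20.17241668701172), (22.322097778320312, 23.109935760498047), 23.198591232299805) [503.89 214.54 150.  ]
nd 266.0 231.5 ((26.0, 31.5), (34.0, 49.0), 0.0) [484.74 136.47 160.  ]
((277.4391784667969, 166.3167724609375), (56.031166076660156, 150.39852905273438), 13.916877746582031)
120 261 317 [477.8  212.78  90.  ] [526.71 212.93  90.  ]
140 257 312 [474.04 195.89  90.  ] [522.84 196.03  90.  ]
160 253 307 [470.16 178.45  90.  ] [518.86 178.59  90.  ]
180 249 302 [466.16 160.45  90.  ] [514.74 160.59  90.  ]
200 245 297 [462.02 141.86  90.  ] [510.49 141.99  90.  ]
```

```bash
python3 - <<'E'
from h import *
import bench
print([x for x in dir(bench) if not x.startswith('__')], getattr(bench,'grip_depth',None))
print(onz('scene',305,261,108))
# deck corners from scene crop
for u,v in [(60,128),(480,50),(742,390),(250,510)]:
    print(onz('scene',280+u/5,230+v/5,105))
E
```

```text
['PlanningError', 'camera_model', 'grip_depth', 'hand_in', 'sense', 'snapshot'] 18.700000000000003
[ 491.48 -123.11  108.  ]
[475.59 -88.76 105.  ]
[ 695.43 -133.95  105.  ]
[ 649.22 -371.53  105.  ]
[ 426.86 -328.34  105.  ]
```

Emit:
{"method": "step_arm", "body": {
  "plan": [
    {"grip": 8.5,"tx": -3.4,"ty": 0,"tz": 0,"ax": 0,"ay": 0,"az": 0},
    {"grip": 8.5,"tx": -3.9,"ty": 0,"tz": 0,"ax": 0,"ay": 0,"az": 0},
    {"grip": 8.5,"tx": -3.9,"ty": 0,"tz": 1,"ax": 0,"ay": 0,"az": 0},
    {"grip": 8.5,"tx": -3.9,"ty": 0,"tz": 1,"ax": 0,"ay": 0,"az": 0},
    {"grip": 8.5,"tx": -3.9,"ty": 0,"tz": 1,"ax": 0,"ay": 0,"az": 0},
    {"grip": 8.5,"tx": -3.9,"ty": 0,"tz": 2,"ax": 0,"ay": 0,"az": 0},
    {"grip": 8.5,"tx": -3.9,"ty": -0.5,"tz": 2,"ax": 0,"ay": 0,"az": 0},
    {"grip": 8.5,"tx": -0.6,"ty": 0,"tz": 0,"ax": 0,"ay": 0,"az": 0}
  ]
}}

```text
time: 1.5
tool_pos: [492.0, -125.7, 183.5]
tcp_rot: [-179.6, 0.0, 89.7]
ft_force: [-0.7, 0.4, -0.1]
finger_gap: 85.0
```

Emit:
{"method": "step_arm", "body": {
  "plan": [
    {"grip": 8.5,"tx": 0,"ty": 0,"tz": 0,"ax": 0,"ay": 0,"az": 0},
    {"grip": 8.5,"tx": 0,"ty": 0,"tz": 0,"ax": 0,"ay": 0,"az": 0}
  ]
}}

```text
time: 1.67
tool_pos: [495.2, -120.8, 188.2]
tcp_rot: [-180.0, -0.0, 89.8]
ft_force: [0.5, 0.8, 0.1]
finger_gap: 84.9
```

```bash
python3 - <<'E'
from h import *
s,im=shot('wrist','w3');print(s['tool_pos'],s['tcp_rot'],s['time'])
E
```

```text
[ 495.24 -120.76  188.23] [-179.97   -0.04   89.84] 1.6667
```

View pics/w3.png

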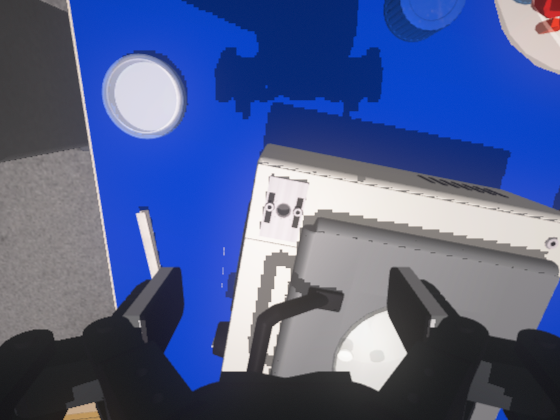

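```bash
python3 - <<'E'
from h import *
im=cv2.imread('pics/w3.png')[165:250,245:325]
cv2.imwrite('pics/w3c.png',cv2.resize(im,None,fx=7,fy=7,interpolation=2))
E
```

```text
(no output)
```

View pics/w3c.png

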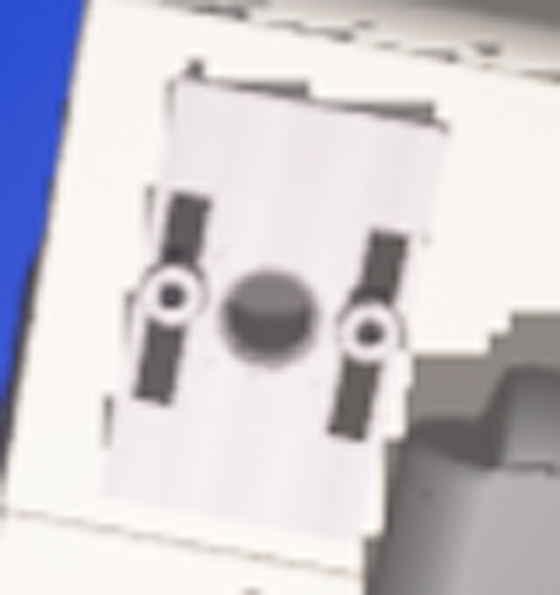

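Emit:
{"method": "step_arm", "body": {
  "plan": [
    {"grip": 8.5,"tx": 3.4,"ty": 0,"tz": -1.2,"ax": 0,"ay": 0,"az": 0},
    {"grip": 8.5,"tx": 3.9,"ty": 0,"tz": -1.2,"ax": 0,"ay": 0,"az": 0},
    {"grip": 8.5,"tx": 3.9,"ty": 0.2,"tz": -1.2,"ax": 0,"ay": 0,"az": 0},
    {"grip": 8.5,"tx": 3.9,"ty": 0.2,"tz": -0.8,"ax": 0,"ay": 0,"az": 0},
    {"grip": 8.5,"tx": 3.9,"ty": 0.2,"tz": 0,"ax": 0,"ay": 0,"az": 0},
    {"grip": 8.5,"tx": 3.9,"ty": 0.2,"tz": 0,"ax": 0,"ay": 0,"az": 0},
    {"grip": 8.5,"tx": 3.9,"ty": 0.2,"tz": 0,"ax": 0,"ay": 0,"az": 0},
    {"grip": 8.5,"tx": 3.9,"ty": 0,"tz": 0,"ax": 0,"ay": 0,"az": 0}
  ]
}}

```text
time: 2.38
tool_pos: [505.1, 191.0, 233.9]
tcp_rot: [179.9, -0.1, 90.1]
ft_force: [0.9, -0.9, 0.3]
finger_gap: 85.2
```

Emit:
{"method": "step_arm", "body": {
  "plan": [
    {"grip": 6,"tx": 2.4,"ty": 0,"tz": 0,"ax": 0,"ay": 0,"az": 6},
    {"grip": 6,"tx": 0,"ty": 0,"tz": 0,"ax": 0,"ay": 0,"az": 6},
    {"grip": 6,"tx": 0,"ty": 0,"tz": 0,"ax": 0,"ay": 0,"az": 6},
    {"grip": 6,"tx": 0,"ty": 0,"tz": 0,"ax": 0,"ay": 0,"az": 5},
    {"grip": 6,"tx": 0,"ty": 0,"tz": 0,"ax": 0,"ay": 0,"az": 0},
    {"grip": 6,"tx": 0,"ty": 0,"tz": 0,"ax": 0,"ay": 0,"az": 0}
  ]
}}

```text
time: 2.88
tool_pos: [505.1, 212.5, 233.2]
tcp_rot: [180.0, -0.1, 67.3]
ft_force: [-0.4, -0.4, -0.3]
finger_gap: 60.2
```

```bash
python3 - <<'E'
from h import *
print('hole',onz('wrist',283.4,210.3,108,T_of('w3')))
s,im=shot('wrist','w4');print(s['tool_pos'],s['tcp_rot'],s['time'])
T=Ttool(s);im=im[:,:,::-1];g=im.max(2)
print('proj pin top',proj('wrist',[504,214,150],T))
cv2.imwrite('pics/w4c.png',cv2.resize(im[100:300,200:380],None,fx=3,fy=3,interpolation=2))
E
```

```text
hole [ 493.09 -114.93  108.  ]
[505.11 212.53 233.24] [179.95  -0.06  67.28] 2.8833
proj pin top [284.11 216.05]
```

View pics/w4c.png

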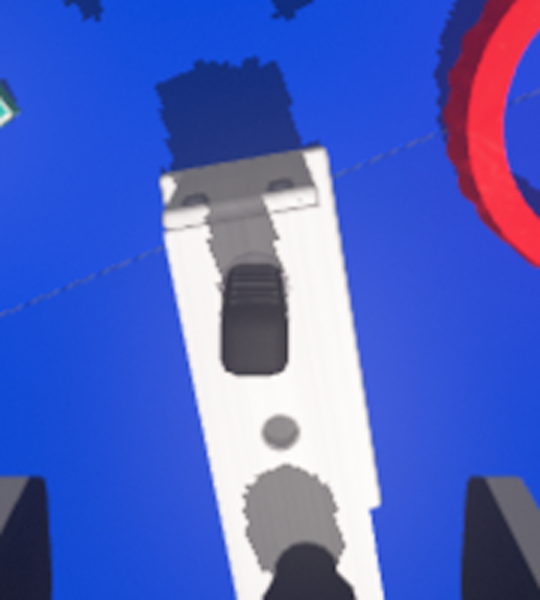

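View pics/w4.png

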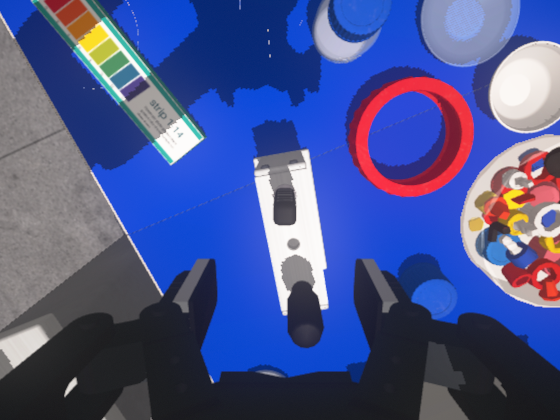

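```bash
python3 - <<'E'
from h import *
T=T_of('w4')
p=onz('wrist',284.8,214,150,T);print(p, (np.linalg.inv(T)@np.append(p,1)))
h=onz('wrist',200+281/3,100+432/3,90,T);print(h, h+45*np.array([.217,.976,0]), (np.linalg.inv(T)@np.append(h+45*np.array([.217,.976,0]),1)))
E
```

```text
[504.99 215.16 150.  ] [ 2.29 -1.2  83.24  1.  ]
[494.56 170.1   90.  ] [504.33 214.02  90.  ] [  0.93  -1.42 143.24   1.  ]
```

Emit:
{"method": "step_arm", "body": {
  "newtons": 60,
  "plan": [
    {"grip": 6,"tx": 0.16,"ty": -0.12,"tz": 2.5,"ax": 0,"ay": 0,"az": 0},
    {"grip": 5,"tx": 0,"ty": 0,"tz": 3,"ax": 0,"ay": 0,"az": 0},
    {"grip": 5,"tx": 0,"ty": 0,"tz": 3,"ax": 0,"ay": 0,"az": 0},
    {"grip": 5,"tx": 0,"ty": 0,"tz": 2.3,"ax": 0,"ay": 0,"az": 0},
    {"grip": 4,"tx": 0,"ty": 0,"tz": 2,"ax": 0,"ay": 0,"az": 0},
    {"grip": 3,"tx": 0,"ty": 0,"tz": 0,"ax": 0,"ay": 0,"az": 0},
    {"grip": 2.5,"tx": 0,"ty": 0,"tz": 0,"ax": 0,"ay": 0,"az": 0},
    {"grip": 2.5,"tx": 0,"ty": 0,"tz": 0,"ax": 0,"ay": 0,"az": 0}
  ]
}}

```text
time: 3.6
tool_pos: [505.7, 213.4, 106.1]
tcp_rot: [179.9, -0.1, 67.1]
ft_force: [1.0, 0.1, 1.6]
finger_gap: 24.9
```

```bash
python3 - <<'E'
from h import *
s,im=shot('wrist','w5');print(s['tool_pos'],s['tcp_rot'],s['time'],s['finger_gap'],s['ft_force'])
E
```

```text
[505.71 213.43 106.09] [179.91  -0.08  67.06] 3.6 24.901206781808 [1.03 0.07 1.57]
```

View pics/w5.png

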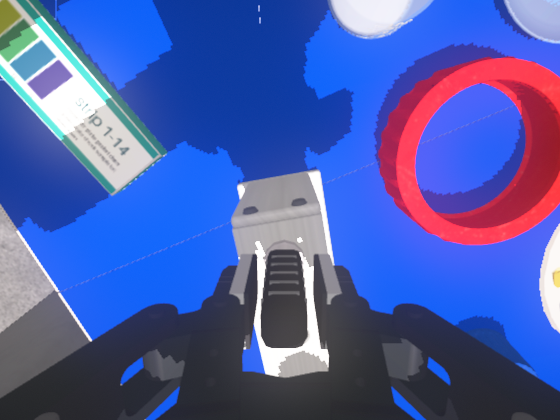

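Emit:
{"method": "step_arm", "body": {
  "newtons": 60,
  "plan": [
    {"grip": 1.2,"tx": 0,"ty": 0,"tz": 0,"ax": 0,"ay": 0,"az": 0},
    {"grip": 1.2,"tx": 0,"ty": 0,"tz": 0,"ax": 0,"ay": 0,"az": 0},
    {"grip": 1.2,"tx": 0,"ty": 0,"tz": 0,"ax": 0,"ay": 0,"az": 0},
    {"grip": 1.2,"tx": 0,"ty": 0,"tz": 0,"ax": 0,"ay": 0,"az": 0}
  ]
}}

```text
time: 3.98
tool_pos: [506.4, 213.6, 106.8]
tcp_rot: [179.8, -0.1, 67.0]
ft_force: [0.3, -0.1, 6.9]
finger_gap: 15.2
```

```bash
python3 - <<'E'
from h import *
s,im=shot('wrist','w6');print(s['tool_pos'],s['tcp_rot'],s['time'],s['finger_gap'],s['ft_force'])
E
```

```text
[506.35 213.56 106.76] [179.83  -0.15  67.01] 3.9833 15.184373592664205 [ 0.32 -0.08  6.93]
```

View pics/w6.png

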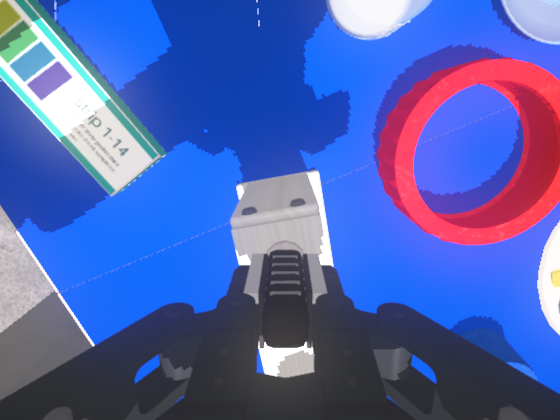

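Emit:
{"method": "step_arm", "body": {
  "plan": [
    {"grip": 1.2,"tx": 0,"ty": 0,"tz": -1,"ax": 0,"ay": 0,"az": 0},
    {"grip": 1.2,"tx": 0,"ty": 0,"tz": -2,"ax": 0,"ay": 0,"az": 0},
    {"grip": 1.2,"tx": 0,"ty": 0,"tz": -3,"ax": 0,"ay": 0,"az": 0},
    {"grip": 1.2,"tx": 0,"ty": 0,"tz": -3,"ax": 0,"ay": 0,"az": 0},
    {"grip": 1.2,"tx": 0,"ty": 0,"tz": -3,"ax": 0,"ay": 0,"az": 0},
    {"grip": 1.2,"tx": 0,"ty": 0,"tz": -3,"ax": 0,"ay": 0,"az": 0},
    {"grip": 1.2,"tx": 0,"ty": 0,"tz": -1.5,"ax": 0,"ay": 0,"az": 0},
    {"grip": 1.2,"tx": 0,"ty": 0,"tz": 0,"ax": 0,"ay": 0,"az": 0}
  ]
}}

```text
time: 4.7
tool_pos: [506.9, 213.7, 275.7]
tcp_rot: [179.6, -0.3, 67.0]
ft_force: [0.9, -0.1, -0.4]
finger_gap: 14.9
```

```bash
python3 - <<'E'
from h import *
s,im=shot('wrist','w7');print(s['tool_pos'],s['tcp_rot'],s['time'],s['finger_gap'],s['ft_force'])
T=Ttool(s)
print(proj('wrist',(T@[0,0,97,1])[:3],T))
E
```

```text
[506.9  213.69 275.73] [179.61  -0.33  67.01] 4.7 14.92785175570289 [ 0.9  -0.15 -0.41]
[286.49 211.47]
```

View pics/w7.png

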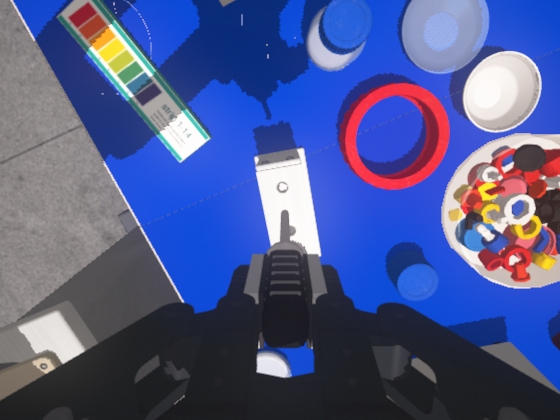

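Emit:
{"method": "step_arm", "body": {
  "plan": [
    {"grip": 1.2,"tx": -3,"ty": 1.1,"tz": 0,"ax": 0,"ay": 0,"az": 0},
    {"grip": 1.2,"tx": -3.5,"ty": 1.3,"tz": 0,"ax": 0,"ay": 0,"az": 0},
    {"grip": 1.2,"tx": -3.5,"ty": 1.3,"tz": 0,"ax": 0,"ay": 0,"az": 0},
    {"grip": 1.2,"tx": -3.5,"ty": 1.3,"tz": 0,"ax": 0,"ay": 0,"az": 0},
    {"grip": 1.2,"tx": -3.5,"ty": 1.3,"tz": 0.5,"ax": 0,"ay": 0,"az": 0},
    {"grip": 1.2,"tx": -3.5,"ty": 1.3,"tz": 0.5,"ax": 0,"ay": 0,"az": 0},
    {"grip": 1.2,"tx": -3.5,"ty": 1.3,"tz": 0.5,"ax": 0,"ay": 0,"az": 0},
    {"grip": 1.2,"tx": -3,"ty": 1.2,"tz": 1.0,"ax": 0,"ay": 0,"az": 0}
  ]
}}

```text
time: 5.42
tool_pos: [491.3, -77.1, 243.5]
tcp_rot: [-180.0, 0.0, 67.0]
ft_force: [0.1, 0.0, -1.4]
finger_gap: 15.2
```

Emit:
{"method": "step_arm", "body": {
  "plan": [
    {"grip": 1.2,"tx": -2.2,"ty": 0.8,"tz": 1.0,"ax": 0,"ay": 0,"az": 0},
    {"grip": 1.2,"tx": -1.3,"ty": 0.4,"tz": 0.7,"ax": 0,"ay": 0,"az": 0},
    {"grip": 1.2,"tx": 0,"ty": 0,"tz": 0.5,"ax": 0,"ay": 0,"az": 0},
    {"grip": 1.2,"tx": 0,"ty": 0,"tz": 0,"ax": 0,"ay": 0,"az": 0},
    {"grip": 1.2,"tx": 0,"ty": 0,"tz": 0,"ax": 0,"ay": 0,"az": 0}
  ]
}}

```text
time: 5.83
tool_pos: [489.0, -111.0, 221.3]
tcp_rot: [-179.9, -0.0, 67.0]
ft_force: [-0.5, 0.7, -0.8]
finger_gap: 15.6
```

```bash
python3 - <<'E'
from h import *
s,im=shot('wrist','w8');print(s['tool_pos'],s['tcp_rot'],s['time'],s['finger_gap'],s['ft_force'])
cv2.imwrite('pics/w8c.png',cv2.resize(im[150:280,220:350,::-1],None,fx=4.5,fy=4.5,interpolation=2))
E
```

```text
[ 489.03 -111.03  221.31] [-179.87   -0.02   67.  ] 5.8333 15.589790914193536 [-0.48  0.69 -0.77]
```

View pics/w8c.png

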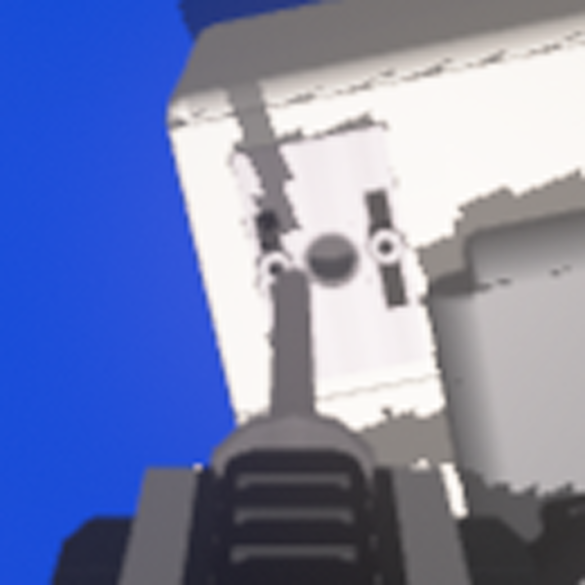

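View pics/w8.png

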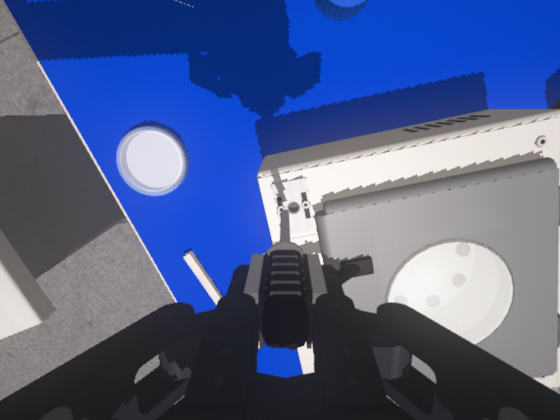

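```bash
python3 - <<'E'
from h import *
T=T_of('w8');Ti=np.linalg.inv(T)
print('pred tip px',proj('wrist',(T@[0,0,96.8,1])[:3],T))
t=onz('wrist',284.2,212.2,T[2,3]-96.8,T)
h=onz('wrist',293.8,207.3,108,T)
print(t,h,'tooltip',Ti@np.append(t,1),'hole',Ti@np.append(h,1))
s=sense();print(s['tool_pos'],s['tcp_rot'])
T2=T.copy();
# side cam
im=snapshot('side');cv2.imwrite('pics/side8.png',cv2.resize(im[110:260,230:400,::-1],None,fx=4,fy=4,interpolation=2))
E
```

```text
pred tip px [286.49 211.56]
[ 487.15 -110.71  124.51] [ 493.4  -114.47  108.  ] tooltip [-0.48 -1.63 96.8   1.  ] hole [ -1.49   5.63 113.3    1.  ]
[ 489.49 -110.83  222.02] [-179.94   -0.02   67.05]
```

View pics/side8.png

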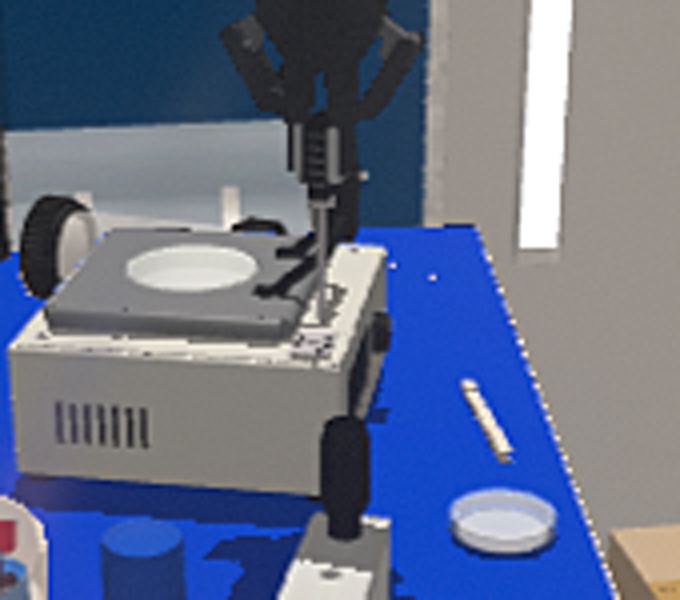

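Emit:
{"method": "step_arm", "body": {
  "plan": [
    {"grip": 1.2,"tx": -0.1,"ty": 0.72,"tz": 0.4,"ax": 0,"ay": 0,"az": 0},
    {"grip": 1.2,"tx": 0,"ty": 0,"tz": 0.4,"ax": 0,"ay": 0,"az": 0},
    {"grip": 1.2,"tx": 0,"ty": 0,"tz": 0,"ax": 0,"ay": 0,"az": 0},
    {"grip": 1.2,"tx": 0,"ty": 0,"tz": 0,"ax": 0,"ay": 0,"az": 0},
    {"grip": 1.2,"tx": 0,"ty": 0,"tz": 0,"ax": 0,"ay": 0,"az": 0}
  ]
}}

```text
time: 6.35
tool_pos: [495.9, -115.4, 214.3]
tcp_rot: [-180.0, 0.0, 67.0]
ft_force: [0.2, -0.1, -0.4]
finger_gap: 15.2
```

```bash
python3 - <<'E'
from h import *
s,im=shot('wrist','w9');print(s['tool_pos'],s['tcp_rot'],s['time'],s['finger_gap'],s['ft_force'])
cv2.imwrite('pics/w9c.png',cv2.resize(im[180:260,250:330,::-1],None,fx=7,fy=7,interpolation=2))
E
```

```text
[ 495.87 -115.37  214.32] [-179.98    0.     67.02] 6.35 15.19973427718438 [ 0.22 -0.15 -0.41]
```

View pics/w9c.png

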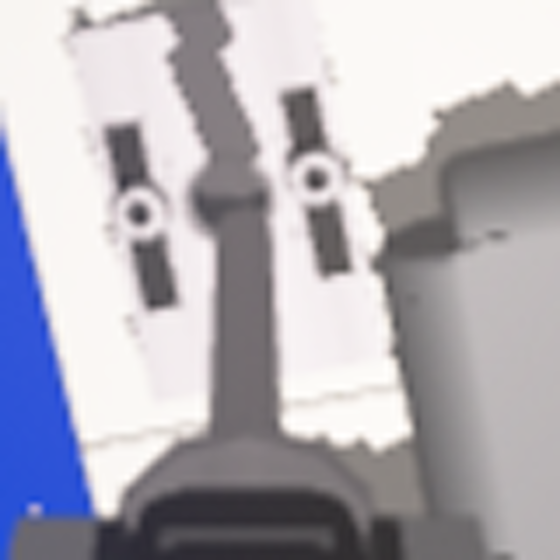

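```bash
python3 - <<'E'
from h import *
im=cv2.imread('pics/w9.png')[195:225,265:305]
g=cv2.cvtColor(im,cv2.COLOR_BGR2GRAY).astype(float)
g=np.clip((g-50)*2.2,0,255).astype(np.uint8)
cv2.imwrite('pics/w9d.png',cv2.resize(g,None,fx=16,fy=16,interpolation=cv2.INTER_NEAREST))
E
```

```text
(no output)
```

View pics/w9d.png

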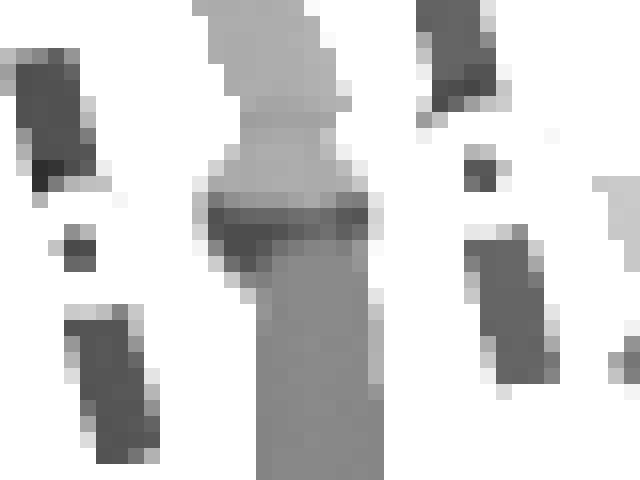

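```bash
python3 - <<'E'
from h import *
T=T_of('w9');Ti=np.linalg.inv(T)
t=onz('wrist',284.7,213,T[2,3]-96.8,T)
h=onz('wrist',282.9,208.3,108,T)
print(t,h,'tooltip',Ti@np.append(t,1),'hole',Ti@np.append(h,1))
E
```

```text
[ 494.25 -115.85  117.52] [ 493.31 -114.61  108.  ] tooltip [-1.07 -1.28 96.8   1.  ] hole [ -0.3   -2.62 106.33   1.  ]
```

Emit:
{"method": "step_arm", "body": {
  "plan": [
    {"grip": 1.2,"tx": 0.07,"ty": -0.13,"tz": 0.2,"ax": 0,"ay": 0,"az": 0},
    {"grip": 1.2,"tx": 0,"ty": 0,"tz": 0.2,"ax": 0,"ay": 0,"az": 0},
    {"grip": 1.2,"tx": 0,"ty": 0,"tz": 0.2,"ax": 0,"ay": 0,"az": 0},
    {"grip": 1.2,"tx": 0,"ty": 0,"tz": 0.2,"ax": 0,"ay": 0,"az": 0},
    {"grip": 1.2,"tx": 0,"ty": 0,"tz": 0,"ax": 0,"ay": 0,"az": 0},
    {"grip": 1.2,"tx": 0,"ty": 0,"tz": 0,"ax": 0,"ay": 0,"az": 0}
  ]
}}

```text
time: 6.9
tool_pos: [494.8, -114.4, 206.1]
tcp_rot: [-180.0, 0.0, 67.0]
ft_force: [-0.1, -0.7, 0.1]
finger_gap: 15.1
```

```bash
python3 - <<'E'
from h import *
s,im=shot('wrist','w10');print(s['tool_pos'],s['tcp_rot'],s['time'],s['finger_gap'],s['ft_force'])
im=im[195:225,265:305]
g=cv2.cvtColor(im,cv2.COLOR_BGR2GRAY).astype(float)
g=np.clip((g-50)*2.2,0,255).astype(np.uint8)
cv2.imwrite('pics/w10d.png',cv2.resize(g,None,fx=16,fy=16,interpolation=cv2.INTER_NEAREST))
E
```

```text
[ 494.8  -114.41  206.15] [-179.97    0.     67.  ] 6.9 15.081176186303349 [-0.13 -0.68  0.05]
```

View pics/w10d.png

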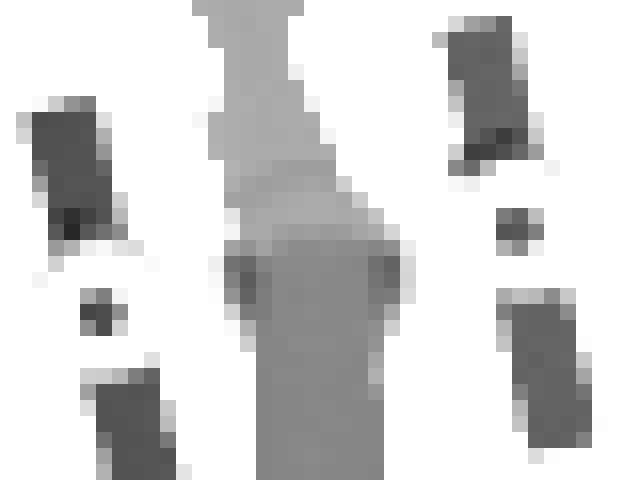

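Emit:
{"method": "step_arm", "body": {
  "plan": [
    {"grip": 1.2,"tx": 0.04,"ty": 0,"tz": 0.1,"ax": 0,"ay": 0,"az": 0},
    {"grip": 1.2,"tx": 0,"ty": 0,"tz": 0.1,"ax": 0,"ay": 0,"az": 0},
    {"grip": 1.2,"tx": 0,"ty": 0,"tz": 0.1,"ax": 0,"ay": 0,"az": 0},
    {"grip": 1.2,"tx": 0,"ty": 0,"tz": 0.1,"ax": 0,"ay": 0,"az": 0},
    {"grip": 1.2,"tx": 0,"ty": 0,"tz": 0,"ax": 0,"ay": 0,"az": 0}
  ]
}}

```text
time: 7.37
tool_pos: [495.0, -114.0, 202.1]
tcp_rot: [-180.0, 0.0, 67.0]
ft_force: [-0.1, -0.6, -1.4]
finger_gap: 15.3
```

Emit:
{"method": "step_arm", "body": {
  "plan": [
    {"grip": 1.2,"tx": 0,"ty": 0,"tz": 0.15,"ax": 0,"ay": 0,"az": 0},
    {"grip": 1.2,"tx": 0,"ty": 0,"tz": 0.15,"ax": 0,"ay": 0,"az": 0},
    {"grip": 1.2,"tx": 0,"ty": 0,"tz": 0.15,"ax": 0,"ay": 0,"az": 0},
    {"grip": 1.2,"tx": 0,"ty": 0,"tz": 0.15,"ax": 0,"ay": 0,"az": 0},
    {"grip": 1.2,"tx": 0,"ty": 0,"tz": 0,"ax": 0,"ay": 0,"az": 0},
    {"grip": 1.2,"tx": 0,"ty": 0,"tz": 0,"ax": 0,"ay": 0,"az": 0}
  ]
}}

```text
time: 7.87
tool_pos: [495.0, -114.0, 196.2]
tcp_rot: [-180.0, 0.0, 67.0]
ft_force: [0.1, -0.7, -0.4]
finger_gap: 15.3
```

```bash
python3 - <<'E'
from h import *
s,im=shot('wrist','w11');print(s['tool_pos'],s['tcp_rot'],s['time'],s['finger_gap'],s['ft_force'])
im=im[195:225,265:305]
g=cv2.cvtColor(im,cv2.COLOR_BGR2GRAY).astype(float)
g=np.clip((g-50)*2.2,0,255).astype(np.uint8)
cv2.imwrite('pics/w11d.png',cv2.resize(g,None,fx=16,fy=16,interpolation=cv2.INTER_NEAREST))
E
```

```text
[ 495.01 -114.02  196.2 ] [-179.98    0.     67.  ] 7.8667 15.289212189444052 [ 0.07 -0.67 -0.36]
```

View pics/w11d.png

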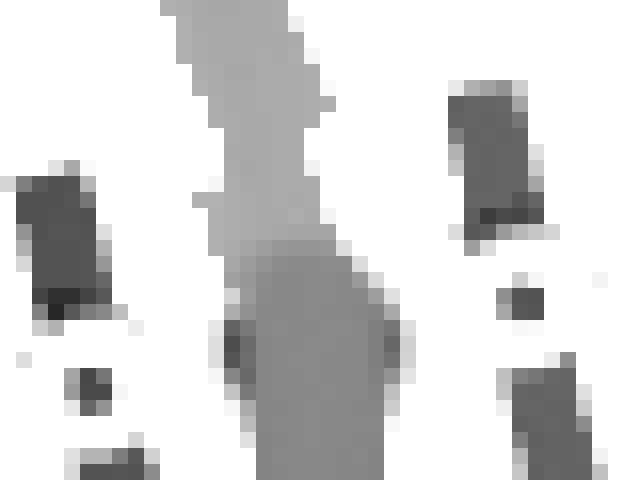

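Emit:
{"method": "step_arm", "body": {
  "plan": [
    {"grip": 1.2,"tx": 0,"ty": 0,"tz": 0.2,"ax": 0,"ay": 0,"az": 0},
    {"grip": 1.2,"tx": 0,"ty": 0,"tz": 0.2,"ax": 0,"ay": 0,"az": 0},
    {"grip": 1.2,"tx": 0,"ty": 0,"tz": 0.2,"ax": 0,"ay": 0,"az": 0},
    {"grip": 1.2,"tx": 0,"ty": 0,"tz": 0.2,"ax": 0,"ay": 0,"az": 0},
    {"grip": 1.2,"tx": 0,"ty": 0,"tz": 0.2,"ax": 0,"ay": 0,"az": 0},
    {"grip": 1.2,"tx": 0,"ty": 0,"tz": 0,"ax": 0,"ay": 0,"az": 0}
  ]
}}

```text
time: 8.42
tool_pos: [494.8, -114.0, 185.7]
tcp_rot: [-179.9, 0.0, 67.0]
ft_force: [-0.2, -0.0, -0.8]
finger_gap: 14.9
```

Emit:
{"method": "step_arm", "body": {
  "plan": [
    {"grip": 1.2,"tx": 0,"ty": 0,"tz": 0.1,"ax": 0,"ay": 0,"az": 0},
    {"grip": 1.2,"tx": 0,"ty": 0,"tz": 0.1,"ax": 0,"ay": 0,"az": 0},
    {"grip": 1.2,"tx": 0,"ty": 0,"tz": 0.1,"ax": 0,"ay": 0,"az": 0},
    {"grip": 1.2,"tx": 0,"ty": 0,"tz": 0,"ax": 0,"ay": 0,"az": 0}
  ]
}}

```text
time: 8.75
tool_pos: [495.0, -114.0, 183.2]
tcp_rot: [-180.0, 0.0, 67.0]
ft_force: [0.1, -0.2, -1.0]
finger_gap: 15.4
```

Emit:
{"method": "step_arm", "body": {
  "plan": [
    {"grip": 1.2,"tx": 0,"ty": 0,"tz": 0.1,"ax": 0,"ay": 0,"az": 0},
    {"grip": 1.2,"tx": 0,"ty": 0,"tz": 0.1,"ax": 0,"ay": 0,"az": 0},
    {"grip": 1.2,"tx": 0,"ty": 0,"tz": 0.1,"ax": 0,"ay": 0,"az": 0},
    {"grip": 1.2,"tx": 0,"ty": 0,"tz": 0,"ax": 0,"ay": 0,"az": 0}
  ]
}}

```text
time: 9.08
tool_pos: [495.0, -114.0, 180.1]
tcp_rot: [-180.0, 0.0, 67.0]
ft_force: [0.1, 0.2, -0.4]
finger_gap: 15.1
```

Emit:
{"method": "step_arm", "body": {
  "plan": [
    {"grip": 1.2,"tx": 0,"ty": 0,"tz": 0.1,"ax": 0,"ay": 0,"az": 0},
    {"grip": 1.2,"tx": 0,"ty": 0,"tz": 0.1,"ax": 0,"ay": 0,"az": 0},
    {"grip": 1.2,"tx": 0,"ty": 0,"tz": 0,"ax": 0,"ay": 0,"az": 0}
  ]
}}

```text
time: 9.33
tool_pos: [495.0, -114.0, 178.1]
tcp_rot: [-180.0, 0.0, 67.0]
ft_force: [-0.3, -0.2, 0.1]
finger_gap: 15.1
```

Emit:
{"method": "step_arm", "body": {
  "plan": [
    {"grip": 1.2,"tx": 0,"ty": 0,"tz": 0.1,"ax": 0,"ay": 0,"az": 0},
    {"grip": 1.2,"tx": 0,"ty": 0,"tz": 0.1,"ax": 0,"ay": 0,"az": 0},
    {"grip": 1.2,"tx": 0,"ty": 0,"tz": 0,"ax": 0,"ay": 0,"az": 0}
  ]
}}

```text
time: 9.58
tool_pos: [495.2, -114.1, 176.5]
tcp_rot: [180.0, -0.0, 67.0]
ft_force: [0.1, -0.4, 1.0]
finger_gap: 15.1
```

Emit:
{"method": "step_arm", "body": {
  "plan": [
    {"grip": 1.2,"tx": 0,"ty": 0,"tz": 0.1,"ax": 0,"ay": 0,"az": 0},
    {"grip": 1.2,"tx": 0,"ty": 0,"tz": 0.1,"ax": 0,"ay": 0,"az": 0},
    {"grip": 1.2,"tx": 0,"ty": 0,"tz": 0,"ax": 0,"ay": 0,"az": 0}
  ]
}}

```text
time: 9.83
tool_pos: [495.4, -114.2, 175.0]
tcp_rot: [179.9, -0.0, 67.0]
ft_force: [-1.6, 1.1, 5.6]
finger_gap: 15.3
```

Emit:
{"method": "step_arm", "body": {
  "plan": [
    {"grip": 1.2,"tx": 0,"ty": 0,"tz": 0.1,"ax": 0,"ay": 0,"az": 0},
    {"grip": 1.2,"tx": 0,"ty": 0,"tz": 0.1,"ax": 0,"ay": 0,"az": 0},
    {"grip": 1.2,"tx": 0,"ty": 0,"tz": 0,"ax": 0,"ay": 0,"az": 0}
  ]
}}

```text
time: 10.08
tool_pos: [495.5, -114.2, 173.2]
tcp_rot: [179.9, -0.0, 67.0]
ft_force: [-1.3, 0.6, 6.4]
finger_gap: 15.3
```

Emit:
{"method": "step_arm", "body": {
  "plan": [
    {"grip": 1.2,"tx": 0,"ty": 0,"tz": 0.1,"ax": 0,"ay": 0,"az": 0},
    {"grip": 1.2,"tx": 0,"ty": 0,"tz": 0,"ax": 0,"ay": 0,"az": 0}
  ]
}}

```text
time: 10.25
tool_pos: [495.5, -114.2, 172.2]
tcp_rot: [179.9, -0.0, 67.0]
ft_force: [-1.2, 1.0, 6.6]
finger_gap: 15.4
```

```bash
python3 - <<'E'
from h import *
s,im=shot('wrist','w12');print(s['tool_pos'],s['tcp_rot'],s['time'],s['finger_gap'],s['ft_force'])
E
```

```text
[ 495.49 -114.18  172.23] [179.94  -0.    67.  ] 10.25 15.436876291363731 [-1.18  0.97  6.65]
```

View pics/w12.png

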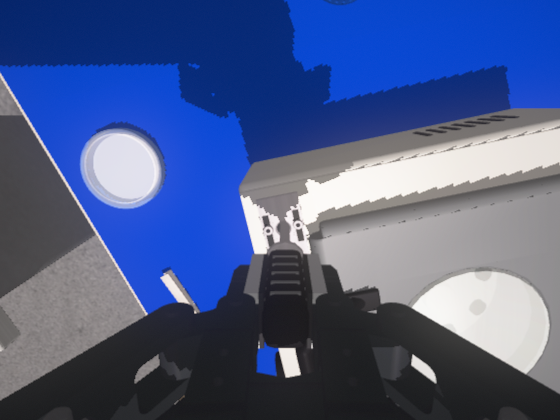

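Emit:
{"method": "step_arm", "body": {
  "plan": [
    {"grip": 1.2,"tx": 0,"ty": 0,"tz": 0.1,"ax": 0,"ay": 0,"az": 0},
    {"grip": 1.2,"tx": 0,"ty": 0,"tz": 0,"ax": 0,"ay": 0,"az": 0},
    {"grip": 1.2,"tx": 0,"ty": 0,"tz": 0,"ax": 0,"ay": 0,"az": 0}
  ]
}}

```text
time: 10.55
tool_pos: [495.7, -114.3, 171.2]
tcp_rot: [179.9, -0.0, 67.0]
ft_force: [-0.4, -0.7, 5.5]
finger_gap: 15.0
```

```bash
python3 - <<'E'
from h import *
s,im=shot('wrist','w13');print(s['tool_pos'],s['tcp_rot'],s['time'],s['finger_gap'],s['ft_force'])
E
```

```text
[ 495.68 -114.26  171.22] [179.91  -0.01  67.  ] 10.55 15.024074178738978 [-0.37 -0.68  5.48]
```

View pics/w13.png

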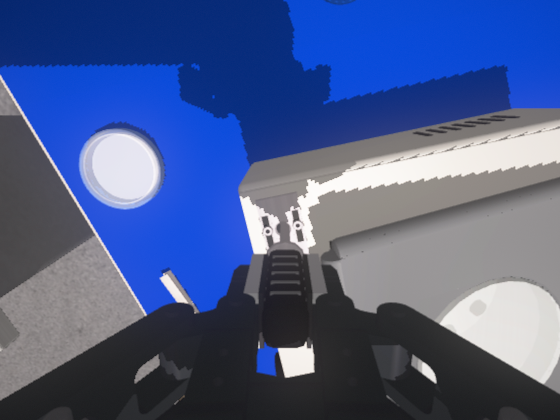

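Emit:
{"method": "step_arm", "body": {
  "plan": [
    {"grip": 1.2,"tx": 0,"ty": 0,"tz": 0,"ax": 0,"ay": 0,"az": 0},
    {"grip": 1.2,"tx": 0,"ty": 0,"tz": 0,"ax": 0,"ay": 0,"az": 0},
    {"grip": 1.2,"tx": 0,"ty": 0,"tz": 0,"ax": 0,"ay": 0,"az": 0}
  ]
}}

```text
time: 10.85
tool_pos: [495.7, -114.3, 171.2]
tcp_rot: [179.9, -0.0, 67.0]
ft_force: [-0.2, -1.0, 5.2]
finger_gap: 15.5
```

```bash
python3 - <<'E'
from h import *
s=sense();print(s['tool_pos'],s['ft_force'])
im=snapshot('side');cv2.imwrite('pics/side13.png',cv2.resize(im[110:260,230:400,::-1],None,fx=4,fy=4,interpolation=2))
im=snapshot('scene');cv2.imwrite('pics/scene13.png',cv2.resize(im[180:380,240:440,::-1],None,fx=3,fy=3,interpolation=2))
E
```

```text
[ 495.7  -114.27  171.24] [-0.16 -0.95  5.21]
```

View pics/side13.png

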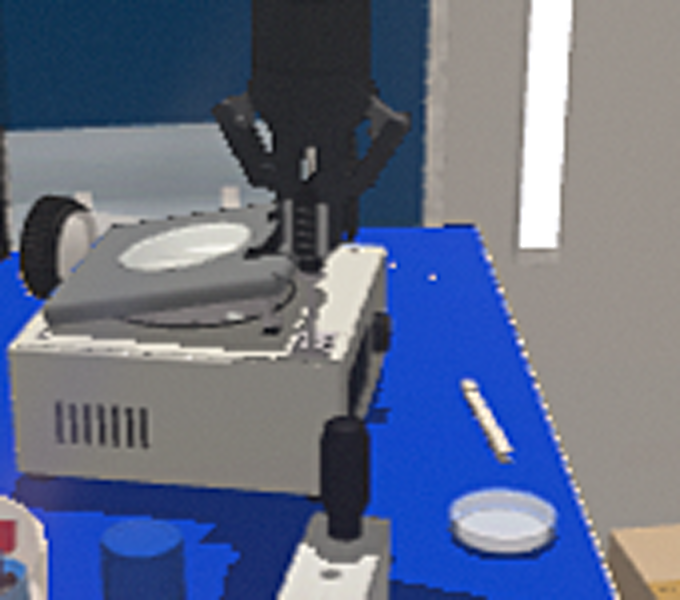

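View pics/scene13.png

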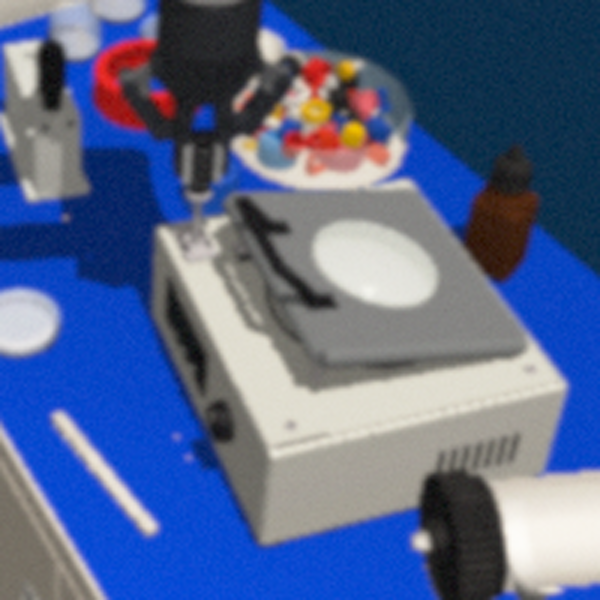

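Emit:
{"method": "step_arm", "body": {
  "plan": [
    {"grip": 1.2,"tx": 0,"ty": 0,"tz": -0.6,"ax": 0,"ay": 0,"az": 0},
    {"grip": 1.2,"tx": 0,"ty": 0,"tz": -1,"ax": 0,"ay": 0,"az": 0},
    {"grip": 1.2,"tx": 0,"ty": 0,"tz": -1.2,"ax": 0,"ay": 0,"az": 0},
    {"grip": 1.2,"tx": 0,"ty": 0,"tz": -1.2,"ax": 0,"ay": 0,"az": 0},
    {"grip": 1.2,"tx": 0,"ty": 0,"tz": -2,"ax": 0,"ay": 0,"az": 0},
    {"grip": 1.2,"tx": 0,"ty": 0,"tz": -2,"ax": 0,"ay": 0,"az": 0},
    {"grip": 1.2,"tx": 0,"ty": 0,"tz": -2,"ax": 0,"ay": 0,"az": 0}
  ]
}}

```text
time: 11.53
tool_pos: [495.0, -114.0, 272.2]
tcp_rot: [180.0, 0.0, 67.0]
ft_force: [0.6, -0.5, -0.5]
finger_gap: 15.2
```

```bash
python3 - <<'E'
from h import *
s=sense();print(s['tool_pos'],s['ft_force'],s['tcp_rot'])
d=np.array([506.4,213.6,270])-s['tool_pos'];T=Ttool(s);print(T[:3,:3].T@d)
E
```

```text
[ 494.96 -114.02  272.23] [ 0.64 -0.54 -0.52] [179.99   0.    67.  ]
[ 306.05 -117.48    2.21]
```

Emit:
{"method": "step_arm", "body": {
  "plan": [
    {"grip": 1.2,"tx": 3.0,"ty": -1.15,"tz": 0,"ax": 0,"ay": 0,"az": 0},
    {"grip": 1.2,"tx": 3.6,"ty": -1.4,"tz": 0,"ax": 0,"ay": 0,"az": 0},
    {"grip": 1.2,"tx": 3.6,"ty": -1.4,"tz": 0,"ax": 0,"ay": 0,"az": 0},
    {"grip": 1.2,"tx": 3.6,"ty": -1.4,"tz": 0,"ax": 0,"ay": 0,"az": 0},
    {"grip": 1.2,"tx": 3.6,"ty": -1.4,"tz": 0,"ax": 0,"ay": 0,"az": 0},
    {"grip": 1.2,"tx": 3.6,"ty": -1.4,"tz": 0,"ax": 0,"ay": 0,"az": 0},
    {"grip": 1.2,"tx": 3.6,"ty": -1.4,"tz": 0,"ax": 0,"ay": 0,"az": 0},
    {"grip": 1.2,"tx": 3.0,"ty": -1.1,"tz": 0,"ax": 0,"ay": 0,"az": 0}
  ]
}}

```text
time: 12.2
tool_pos: [504.5, 184.3, 271.7]
tcp_rot: [180.0, -0.1, 67.1]
ft_force: [0.8, 0.1, -0.7]
finger_gap: 15.2
```

Emit:
{"method": "step_arm", "body": {
  "plan": [
    {"grip": 1.2,"tx": 2.0,"ty": -0.8,"tz": 0,"ax": 0,"ay": 0,"az": 0},
    {"grip": 1.2,"tx": 1.0,"ty": -0.3,"tz": 3,"ax": 0,"ay": 0,"az": 0},
    {"grip": 1.2,"tx": 0,"ty": 0,"tz": 3,"ax": 0,"ay": 0,"az": 0},
    {"grip": 1.2,"tx": 0,"ty": 0,"tz": 0,"ax": 0,"ay": 0,"az": 0},
    {"grip": 1.2,"tx": 0,"ty": 0,"tz": 0,"ax": 0,"ay": 0,"az": 0},
    {"grip": 1.2,"tx": 0,"ty": 0,"tz": 0,"ax": 0,"ay": 0,"az": 0}
  ]
}}

```text
time: 12.7
tool_pos: [507.1, 213.3, 212.4]
tcp_rot: [179.9, -0.0, 67.0]
ft_force: [0.3, 0.1, -0.3]
finger_gap: 15.5
```

```bash
python3 - <<'E'
from h import *
s,im=shot('wrist','w14');print(s['tool_pos'],s['ft_force'],s['tcp_rot'],s['time'])
d=np.array([506.4,213.6,107])-s['tool_pos'];T=Ttool(s);print(T[:3,:3].T@d)
cv2.imwrite('pics/w14c.png',cv2.resize(im[150:260,230:340,::-1],None,fx=5,fy=5,interpolation=2))
E
```

```text
[507.1  213.33 212.37] [ 0.3   0.15 -0.29] [179.94  -0.04  66.97] 12.7
[ -0.11  -0.86 105.37]
```

View pics/w14c.png

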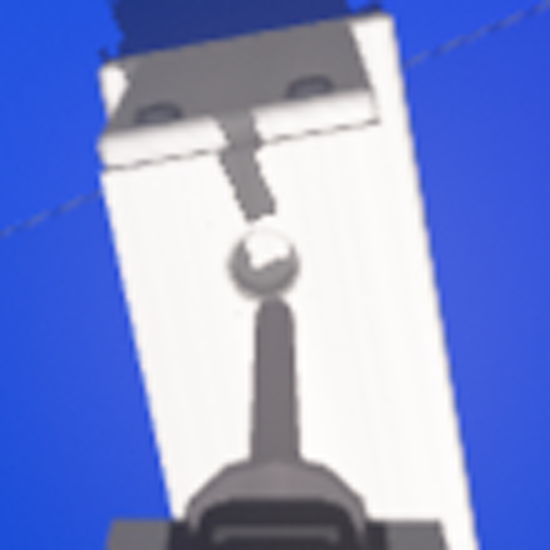

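```bash
python3 - <<'E'
from h import *
T=T_of('w14');Ti=np.linalg.inv(T)
t=onz('wrist',284.8,212.4,T[2,3]-96.8,T)
h=onz('wrist',282.8,202.8,90,T)
print('tooltip',Ti@np.append(t,1),'hole',Ti@np.append(h,1))
E
```

```text
tooltip [-0.63 -1.21 96.8   1.  ] hole [ -0.39  -2.8  122.37   1.  ]
```

Emit:
{"method": "step_arm", "body": {
  "plan": [
    {"grip": 1.2,"tx": 0.02,"ty": -0.12,"tz": 1,"ax": 0,"ay": 0,"az": 0},
    {"grip": 1.2,"tx": 0,"ty": 0,"tz": 0.7,"ax": 0,"ay": 0,"az": 0},
    {"grip": 1.2,"tx": 0,"ty": 0,"tz": 0.4,"ax": 0,"ay": 0,"az": 0},
    {"grip": 1.2,"tx": 0,"ty": 0,"tz": 0.3,"ax": 0,"ay": 0,"az": 0},
    {"grip": 1.2,"tx": 0,"ty": 0,"tz": 0.3,"ax": 0,"ay": 0,"az": 0},
    {"grip": 1.2,"tx": 0,"ty": 0,"tz": 0.3,"ax": 0,"ay": 0,"az": 0},
    {"grip": 1.2,"tx": 0,"ty": 0,"tz": 0,"ax": 0,"ay": 0,"az": 0}
  ]
}}

```text
time: 13.33
tool_pos: [505.2, 214.0, 179.6]
tcp_rot: [-180.0, 0.0, 67.0]
ft_force: [0.8, -0.7, -1.3]
finger_gap: 15.2
```

Emit:
{"method": "step_arm", "body": {
  "plan": [
    {"grip": 1.2,"tx": 0,"ty": 0,"tz": 1,"ax": 0,"ay": 0,"az": 0},
    {"grip": 1.2,"tx": 0,"ty": 0,"tz": 1.3,"ax": 0,"ay": 0,"az": 0},
    {"grip": 1.2,"tx": 0,"ty": 0,"tz": 1.3,"ax": 0,"ay": 0,"az": 0},
    {"grip": 1.2,"tx": 0,"ty": 0,"tz": 1.3,"ax": 0,"ay": 0,"az": 0},
    {"grip": 1.2,"tx": 0,"ty": 0,"tz": 1,"ax": 0,"ay": 0,"az": 0},
    {"grip": 1.2,"tx": 0,"ty": 0,"tz": 0.7,"ax": 0,"ay": 0,"az": 0},
    {"grip": 1.2,"tx": 0,"ty": 0,"tz": 0.2,"ax": 0,"ay": 0,"az": 0},
    {"grip": 1.2,"tx": 0,"ty": 0,"tz": 0,"ax": 0,"ay": 0,"az": 0}
  ]
}}

```text
time: 14.0
tool_pos: [505.0, 214.0, 111.4]
tcp_rot: [-179.9, 0.1, 67.0]
ft_force: [0.2, 0.3, -0.9]
finger_gap: 15.2
```

Emit:
{"method": "step_arm", "body": {
  "plan": [
    {"grip": 1.2,"tx": 0,"ty": 0,"tz": 0.1,"ax": 0,"ay": 0,"az": 0},
    {"grip": 1.2,"tx": 0,"ty": 0,"tz": 0.1,"ax": 0,"ay": 0,"az": 0},
    {"grip": 1.2,"tx": 0,"ty": 0,"tz": 0,"ax": 0,"ay": 0,"az": 0}
  ]
}}

```text
time: 14.25
tool_pos: [506.0, 214.3, 111.0]
tcp_rot: [179.9, -0.0, 67.0]
ft_force: [-0.6, 0.6, -0.9]
finger_gap: 15.1
```

```bash
python3 - <<'E'
from h import *
s,im=shot('wrist','w15');print(s['tool_pos'],s['ft_force'],s['tcp_rot'],s['time'])
E
```

```text
[505.96 214.33 111.  ] [-0.6   0.61 -0.92] [179.95  -0.04  67.  ] 14.25
```

View pics/w15.png

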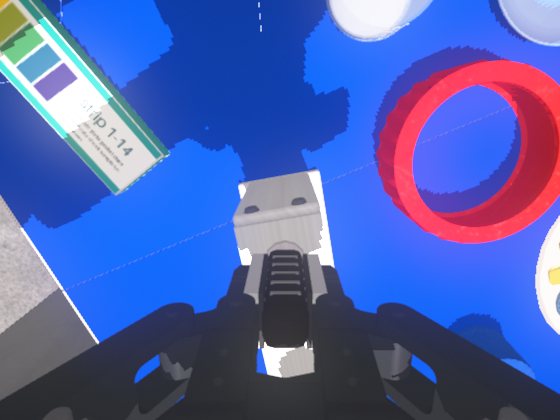

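Emit:
{"method": "step_arm", "body": {
  "plan": [
    {"grip": 1.2,"tx": 0,"ty": 0,"tz": 0.1,"ax": 0,"ay": 0,"az": 0},
    {"grip": 1.2,"tx": 0,"ty": 0,"tz": 0.1,"ax": 0,"ay": 0,"az": 0},
    {"grip": 1.2,"tx": 0,"ty": 0,"tz": 0,"ax": 0,"ay": 0,"az": 0},
    {"grip": 1.2,"tx": 0,"ty": 0,"tz": 0,"ax": 0,"ay": 0,"az": 0}
  ]
}}

```text
time: 14.63
tool_pos: [505.4, 214.1, 108.3]
tcp_rot: [-180.0, 0.0, 67.0]
ft_force: [1.2, 0.4, -0.6]
finger_gap: 15.1
```

Emit:
{"method": "step_arm", "body": {
  "plan": [
    {"grip": 1.2,"tx": 0,"ty": 0,"tz": 0.1,"ax": 0,"ay": 0,"az": 0},
    {"grip": 1.2,"tx": 0,"ty": 0,"tz": 0.05,"ax": 0,"ay": 0,"az": 0},
    {"grip": 1.2,"tx": 0,"ty": 0,"tz": 0,"ax": 0,"ay": 0,"az": 0}
  ]
}}

```text
time: 14.88
tool_pos: [505.5, 214.2, 106.9]
tcp_rot: [180.0, -0.0, 67.0]
ft_force: [-0.2, -0.8, -1.4]
finger_gap: 15.1
```

Emit:
{"method": "step_arm", "body": {
  "newtons": 20,
  "plan": [
    {"grip": 1.6,"tx": 0,"ty": 0,"tz": 0,"ax": 0,"ay": 0,"az": 0},
    {"grip": 1.8,"tx": 0,"ty": 0,"tz": 0,"ax": 0,"ay": 0,"az": 0},
    {"grip": 2.2,"tx": 0,"ty": 0,"tz": 0,"ax": 0,"ay": 0,"az": 0},
    {"grip": 3,"tx": 0,"ty": 0,"tz": 0,"ax": 0,"ay": 0,"az": 0},
    {"grip": 4,"tx": 0,"ty": 0,"tz": 0,"ax": 0,"ay": 0,"az": 0},
    {"grip": 4,"tx": 0,"ty": 0,"tz": 0,"ax": 0,"ay": 0,"az": 0},
    {"grip": 4,"tx": 0,"ty": 0,"tz": 0,"ax": 0,"ay": 0,"az": 0}
  ]
}}

```text
time: 15.47
tool_pos: [505.5, 214.2, 106.9]
tcp_rot: [180.0, -0.0, 67.0]
ft_force: [-0.8, -0.8, -0.5]
finger_gap: 39.9
```

```bash
python3 - <<'E'
from h import *
s,im=shot('wrist','w16');print(s['tool_pos'],s['ft_force'],s['finger_gap'],s['time'])
E
```

```text
[505.53 214.18 106.93] [-0.81 -0.75 -0.46] 39.94173090933201 15.4667
```

View pics/w16.png

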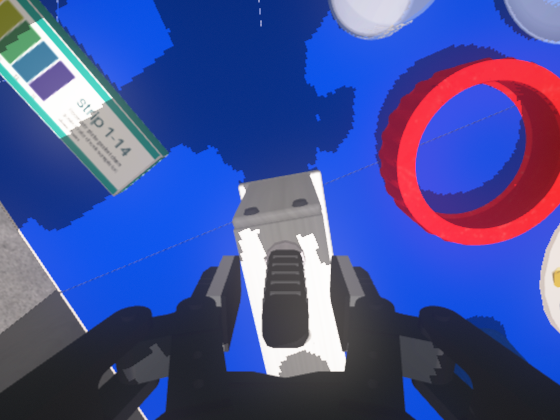

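Emit:
{"method": "step_arm", "body": {
  "plan": [
    {"grip": 4,"tx": 0,"ty": 0,"tz": -2,"ax": 0,"ay": 0,"az": 0},
    {"grip": 4.5,"tx": 0,"ty": 0,"tz": -4,"ax": 0,"ay": 0,"az": 0},
    {"grip": 4.5,"tx": 0,"ty": 0,"tz": -4,"ax": 0,"ay": 0,"az": 0},
    {"grip": 4.5,"tx": 0,"ty": 0,"tz": -4,"ax": 0,"ay": 0,"az": 0},
    {"grip": 4.5,"tx": 0,"ty": 0,"tz": -2,"ax": 0,"ay": 0,"az": -6},
    {"grip": 4.5,"tx": 0,"ty": 0,"tz": 0,"ax": 0,"ay": 0,"az": -5.5},
    {"grip": 4.5,"tx": 0,"ty": 0,"tz": 0,"ax": 0,"ay": 0,"az": 0}
  ]
}}

```text
time: 16.1
tool_pos: [506.6, 214.5, 269.5]
tcp_rot: [179.8, -0.1, 78.8]
ft_force: [-0.0, -0.3, -0.1]
finger_gap: 44.8
```

```bash
python3 - <<'E'
from h import *
s,im=shot('wrist','w17');print(s['tool_pos'],s['tcp_rot'],s['time'])
T=Ttool(s);print(T[:3,:3].T@(np.array([490,-200,270])-s['tool_pos']))
E
```

```text
[506.62 214.54 269.45] [179.77  -0.13  78.76] 16.1
[-409.83   64.49   -1.19]
```

View pics/w17.png

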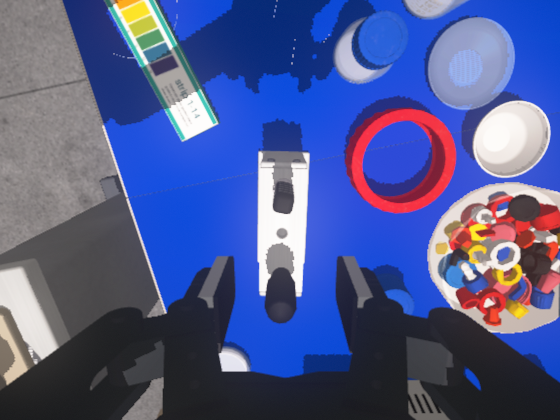

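Emit:
{"method": "step_arm", "body": {
  "plan": [
    {"grip": 4.5,"tx": -3,"ty": 0.5,"tz": 0,"ax": 0,"ay": 0,"az": 0},
    {"grip": 4.5,"tx": -3.8,"ty": 0.6,"tz": 0,"ax": 0,"ay": 0,"az": 0},
    {"grip": 4.5,"tx": -3.8,"ty": 0.6,"tz": 0,"ax": 0,"ay": 0,"az": 0},
    {"grip": 4.5,"tx": -3.8,"ty": 0.6,"tz": 0,"ax": 0,"ay": 0,"az": 0},
    {"grip": 4.5,"tx": -3.8,"ty": 0.6,"tz": 0,"ax": 0,"ay": 0,"az": 0},
    {"grip": 4.5,"tx": -3.8,"ty": 0.6,"tz": 0,"ax": 0,"ay": 0,"az": 0},
    {"grip": 4.5,"tx": -3.8,"ty": 0.6,"tz": 0,"ax": 0,"ay": 0,"az": 0},
    {"grip": 4.5,"tx": -3.8,"ty": 0.6,"tz": 0,"ax": 0,"ay": 0,"az": 0}
  ]
}}

```text
time: 16.82
tool_pos: [491.2, -86.8, 265.1]
tcp_rot: [-179.8, -0.0, 78.3]
ft_force: [0.7, -0.0, 0.3]
finger_gap: 45.1
```

Emit:
{"method": "step_arm", "body": {
  "plan": [
    {"grip": 4.5,"tx": -3.8,"ty": 0.6,"tz": 0,"ax": 0,"ay": 0,"az": 0},
    {"grip": 4.5,"tx": -3.5,"ty": 0.6,"tz": 0,"ax": 0,"ay": 0,"az": 0},
    {"grip": 4.5,"tx": 0,"ty": 0,"tz": 0,"ax": 0,"ay": 0,"az": 0},
    {"grip": 4.5,"tx": 0,"ty": 0,"tz": 0,"ax": 0,"ay": 0,"az": 0}
  ]
}}

```text
time: 17.15
tool_pos: [488.6, -160.7, 264.9]
tcp_rot: [-179.8, -0.0, 78.1]
ft_force: [0.3, 0.4, -0.2]
finger_gap: 44.8
```

```bash
python3 - <<'E'
from h import *
s,im=shot('wrist','w18');print(s['tool_pos'],s['tcp_rot'],s['time'])
im=snapshot('side');cv2.imwrite('pics/side18.png',im[:,:,::-1])
im=snapshot('scene');cv2.imwrite('pics/scene18.png',im[:,:,::-1])
im=cv2.imread('pics/side18.png');cv2.imwrite('pics/side18c.png',cv2.resize(im[110:260,230:400],None,fx=4,fy=4,interpolation=2))
im=cv2.imread('pics/scene18.png');cv2.imwrite('pics/scene18c.png',cv2.resize(im[200:350,270:440],None,fx=4,fy=4,interpolation=2))
E
```

```text
[ 488.56 -160.67  264.91] [-179.81   -0.04   78.1 ] 17.15
```

View pics/w18.png

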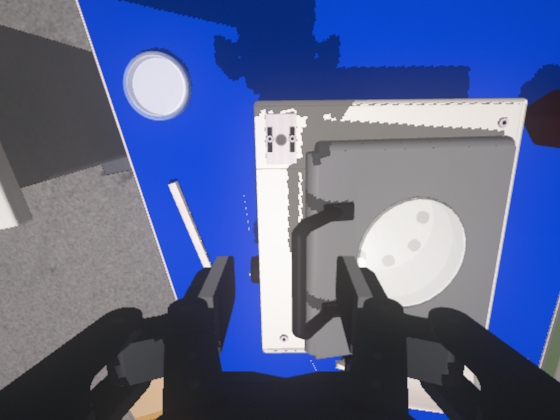

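View pics/scene18c.png

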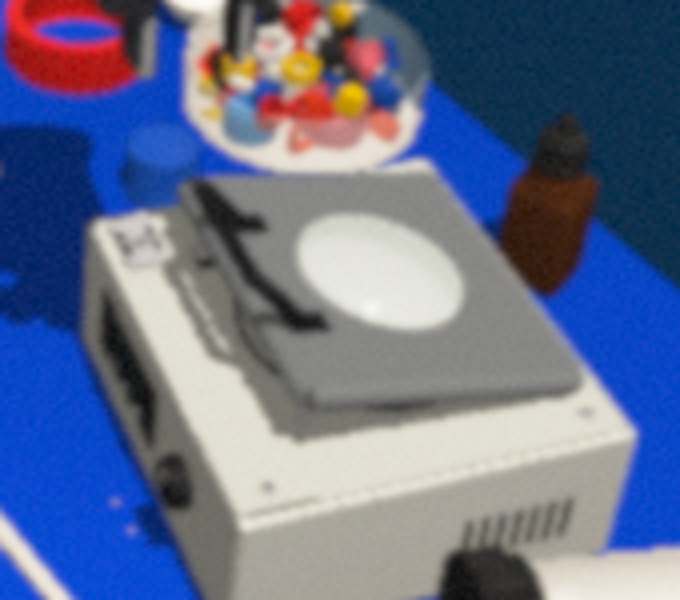

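View pics/side18c.png

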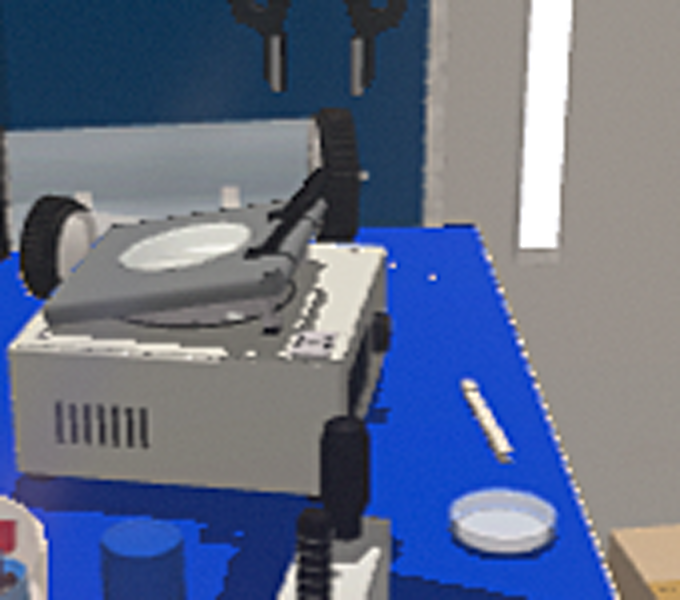

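```bash
python3 - <<'E'
from h import *
T=T_of('w18')
cs=[onz('wrist',u,v,105,T) for u,v in [(256,101),(526,98),(263,352)]]
for c in cs: print(c)
print(np.linalg.norm(cs[1]-cs[0]),np.linalg.norm(cs[2]-cs[0]))
h=onz('wrist',281,139.5,108,T);print('hole',h)
for v in (225,280,325):
  print('bar',v,onz('wrist',299,v,189,T))
ex=(cs[1]-cs[0]);ex/=np.linalg.norm(ex);print('yaw',np.degrees(np.arctan2(ex[1],ex[0])))
ey=np.cross([0,0,1],ex)
C=cs[0]+115*ex-125*ey;print('C',C)
for v in (225,280,325):
  for z in (180,189,200):
    b=onz('wrist',299,v,z,T)-C;print(v,z,'housing',b@ex,b@ey)
h=h-C;print('hole h',h@ex,h@ey)
E
```

```text
[479.32 -80.07 105.  ]
[ 697.35 -123.54  105.  ]
[ 430.35 -320.12  105.  ]
222.31805370886573 244.997129606751
hole [ 493.11 -114.71  108.  ]
bar 225 [ 495.68 -165.01  189.  ]
bar 280 [ 487.88 -204.28  189.  ]
bar 325 [ 480.91 -239.37  189.  ]
yaw -11.274955357340493
C [ 567.66 -225.14  105.  ]
225 180 housing -82.02866579376008 41.864042077665786
225 189 housing -82.34653542595159 44.90091021951461
225 200 housing -82.73504275418577 48.61263794844094
280 180 housing -82.00203159036987 0.16302240250095146
280 189 housing -82.32095867367472 4.855535694824612
280 200 housing -82.7107584421584 10.590829718775748
325 180 housing -81.97823907819948 -37.08877760833646
325 189 housing -82.29811078966208 -30.917265420666062
325 200 housing -82.68906510367194 -23.37430608018007
hole h -94.70966608009246 93.72530333552751
```

```bash
python3 - <<'E'
from h import *
T=T_of('w18')
o,a=ray('wrist',298.5,225,T);_,b=ray('wrist',299.5,325,T);n=np.cross(a,b)
for x,y in [(205,190),(230,225),(255,262),(285,305)]:
    p,d=ray('scene',270+x/4,200+y/4);t=((o-p)@n)/(d@n);print('scene',p+t*d)
for x,y in [(322,175),(318,200)]:
    p,d=ray('side',230+x/4,110+y/4);t=((o-p)@n)/(d@n);print('side',p+t*d)
E
```

```text
scene [ 491.7  -183.57  193.47]
scene [ 485.09 -217.89  197.17]
scene [ 478.85 -250.44  199.43]
scene [ 471.82 -287.07  202.82]
side [ 481.93 -236.19  187.15]
side [ 485.42 -219.96  173.69]
```

Emit:
{"method": "step_arm", "body": {
  "newtons": 20,
  "plan": [
    {"grip": 4.5,"tx": -2.3,"ty": 0.4,"tz": 1,"ax": 0,"ay": 0,"az": 0},
    {"grip": 4.5,"tx": -2.4,"ty": 0.42,"tz": 2,"ax": 0,"ay": 0,"az": 0},
    {"grip": 4.5,"tx": 0,"ty": 0,"tz": 2,"ax": 0,"ay": 0,"az": 0},
    {"grip": 4.5,"tx": 0,"ty": 0,"tz": 0,"ax": 0,"ay": 0,"az": 0},
    {"grip": 4.5,"tx": 0,"ty": 0,"tz": 0,"ax": 0,"ay": 0,"az": 0}
  ]
}}

```text
time: 17.72
tool_pos: [487.7, -205.1, 215.6]
tcp_rot: [-179.8, -0.1, 78.5]
ft_force: [-0.3, 1.0, 0.5]
finger_gap: 45.0
```

```bash
python3 - <<'E'
from h import *
s,im=shot('wrist','w19');print(s['tool_pos'],s['tcp_rot'],s['time'])
im=snapshot('side');cv2.imwrite('pics/side19.png',im[:,:,::-1])
im=cv2.imread('pics/side19.png');cv2.imwrite('pics/side19c.png',cv2.resize(im[110:260,230:400],None,fx=4,fy=4,interpolation=2))
E
```

```text
[ 487.74 -205.11  215.61] [-179.81   -0.08   78.54] 17.7167
```

View pics/w19.png

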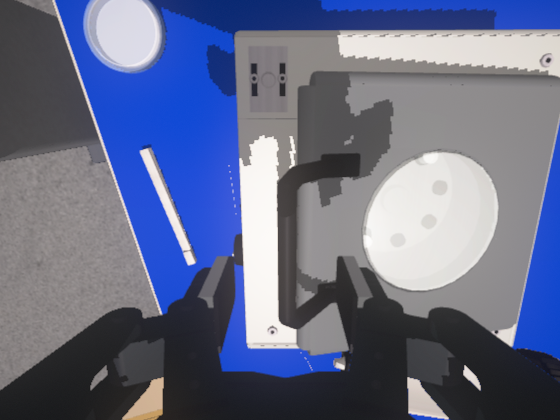

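View pics/side19c.png

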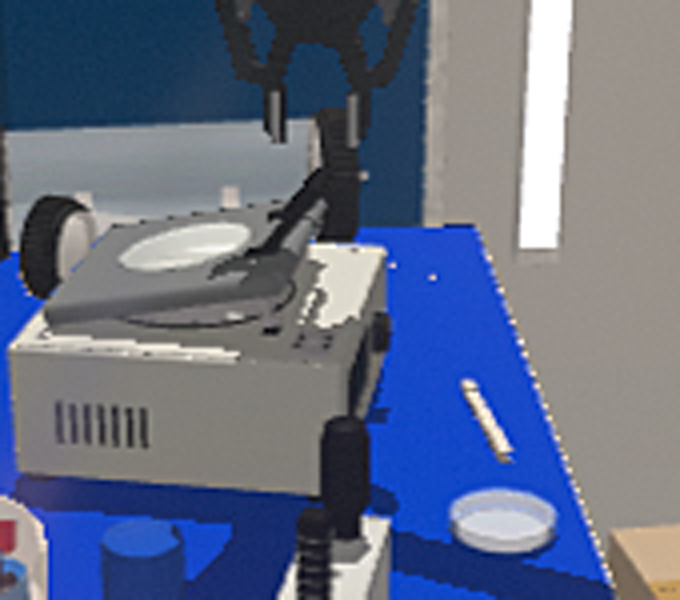

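```bash
python3 - <<'E'
from h import *
T=T_of('w19');Ti=np.linalg.inv(T)
for v in (190,252,315):
    for z in (185,195):print(v,z,Ti@np.append(onz('wrist',288,v,z,T),1))
E
```

```text
190 185 [31.16  0.42 30.65  1.  ]
190 195 [33.46  0.33 20.65  1.  ]
252 185 [-2.72  0.51 30.6   1.  ]
252 195 [ 1.54  0.42 20.61  1.  ]
315 185 [-41.06   0.61  30.54   1.  ]
315 195 [-34.58   0.51  20.55   1.  ]
```

Emit:
{"method": "step_arm", "body": {
  "newtons": 20,
  "plan": [
    {"grip": 4.5,"tx": -0.2,"ty": 0.15,"tz": 1,"ax": 0,"ay": 0,"az": 0},
    {"grip": 4.5,"tx": 0,"ty": 0,"tz": 1,"ax": 0,"ay": 0,"az": 0},
    {"grip": 4.5,"tx": 0,"ty": 0,"tz": 1,"ax": 0,"ay": 0,"az": 0},
    {"grip": 4,"tx": 0,"ty": 0,"tz": 1,"ax": 0,"ay": 0,"az": 0},
    {"grip": 2.5,"tx": 0,"ty": 0,"tz": 0,"ax": 0,"ay": 0,"az": 0},
    {"grip": 2,"tx": 0,"ty": 0,"tz": 0,"ax": 0,"ay": 0,"az": 0},
    {"grip": 2,"tx": 0,"ty": 0,"tz": 0,"ax": 0,"ay": 0,"az": 0},
    {"grip": 2,"tx": 0,"ty": 0,"tz": 0,"ax": 0,"ay": 0,"az": 0}
  ]
}}

```text
time: 18.48
tool_pos: [489.8, -209.3, 177.5]
tcp_rot: [180.0, 0.0, 78.5]
ft_force: [1.1, -0.2, 0.0]
finger_gap: 19.7
```

```bash
python3 - <<'E'
from h import *
s,im=shot('wrist','w20');print(s['tool_pos'],s['tcp_rot'],s['time'],s['finger_gap'],s['ft_force'])
im=snapshot('side');cv2.imwrite('pics/side20c.png',cv2.resize(im[110:260,230:400,::-1],None,fx=4,fy=4,interpolation=2))
E
```

```text
[ 489.78 -209.35  177.46] [179.95   0.02  78.49] 18.4833 19.68486303708814 [ 1.08 -0.21  0.01]
```

View pics/w20.png

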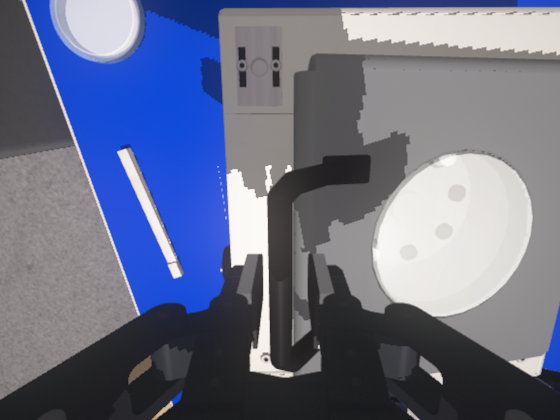

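View pics/side20c.png

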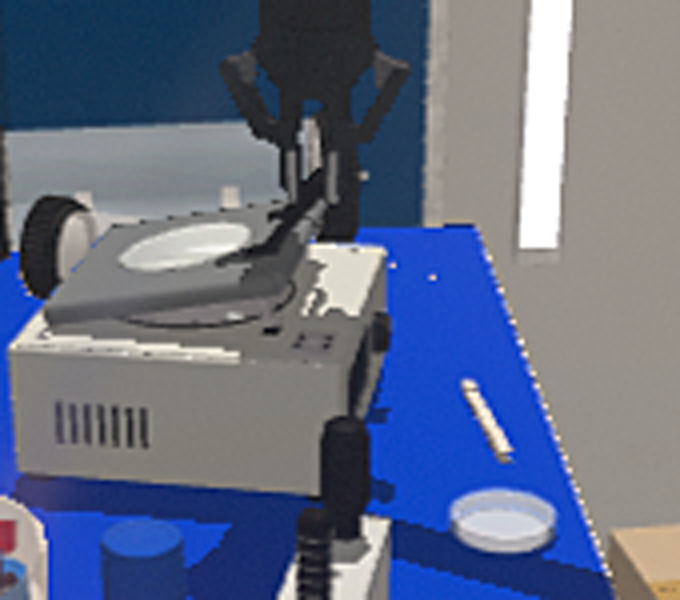

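Emit:
{"method": "step_arm", "body": {
  "newtons": 20,
  "plan": [
    {"grip": 2,"tx": 0,"ty": -0.25,"tz": 0.4,"ax": 0,"ay": 0,"az": 0},
    {"grip": 2,"tx": 0,"ty": 0,"tz": 0.4,"ax": 0,"ay": 0,"az": 0},
    {"grip": 2,"tx": 0,"ty": 0,"tz": 0,"ax": 0,"ay": 0,"az": 0}
  ]
}}

```text
time: 18.83
tool_pos: [486.4, -208.4, 167.8]
tcp_rot: [-179.9, -0.0, 78.5]
ft_force: [-0.9, -0.2, 0.3]
finger_gap: 20.2
```

Emit:
{"method": "step_arm", "body": {
  "newtons": 25,
  "plan": [
    {"grip": 1.2,"tx": 0,"ty": 0,"tz": 0,"ax": 0,"ay": 0,"az": 0},
    {"grip": 0.8,"tx": 0,"ty": 0,"tz": 0,"ax": 0,"ay": 0,"az": 0},
    {"grip": 0.8,"tx": 0,"ty": 0,"tz": 0,"ax": 0,"ay": 0,"az": 0},
    {"grip": 0.8,"tx": 0,"ty": 0,"tz": 0,"ax": 0,"ay": 0,"az": 0}
  ]
}}

```text
time: 19.17
tool_pos: [487.8, -208.7, 168.8]
tcp_rot: [179.9, -0.0, 78.5]
ft_force: [6.4, -0.8, -5.1]
finger_gap: 8.8
```

```bash
python3 - <<'E'
from h import *
s,im=shot('wrist','w21');print(s['tool_pos'],s['tcp_rot'],s['time'],s['finger_gap'],s['ft_force'])
im=snapshot('side');cv2.imwrite('pics/side21c.png',cv2.resize(im[110:260,230:400,::-1],None,fx=4,fy=4,interpolation=2))
E
```

```text
[ 487.83 -208.7   168.79] [179.9   -0.    78.51] 19.1667 8.849283929575545 [ 6.41 -0.8  -5.06]
```

View pics/w21.png

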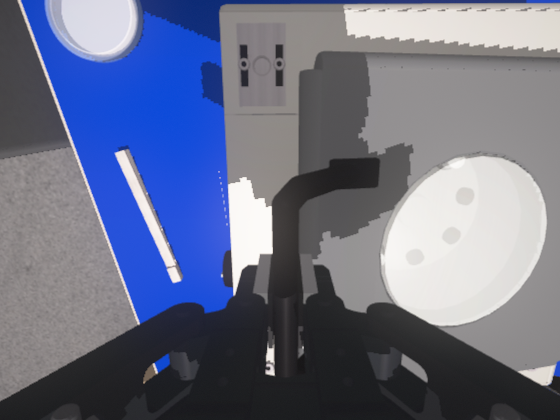

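View pics/side21c.png

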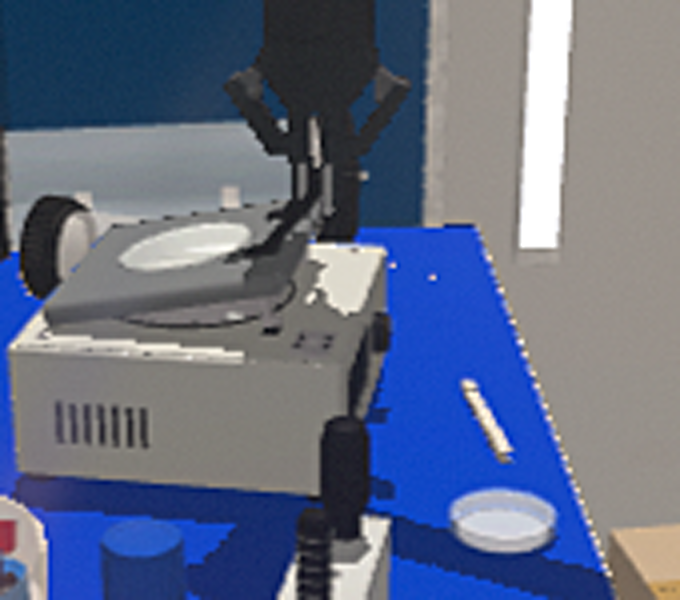

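Emit:
{"method": "step_arm", "body": {
  "newtons": 30,
  "plan": [
    {"grip": 0.6,"tx": 0,"ty": 0.38,"tz": -0.76,"ax": 0,"ay": 0,"az": 0},
    {"grip": 0.6,"tx": 0,"ty": 0.38,"tz": -0.76,"ax": 0,"ay": 0,"az": 0},
    {"grip": 0.6,"tx": 0,"ty": 0.89,"tz": -1.45,"ax": 0,"ay": 0,"az": 0},
    {"grip": 0.6,"tx": 0,"ty": 0,"tz": 0,"ax": 0,"ay": 0,"az": 0},
    {"grip": 0.6,"tx": 0,"ty": 0,"tz": 0,"ax": 0,"ay": 0,"az": 0}
  ]
}}

```text
time: 19.68
tool_pos: [504.4, -212.0, 199.2]
tcp_rot: [179.9, 0.0, 78.5]
ft_force: [5.4, -0.2, -3.9]
finger_gap: 8.6
```

```bash
python3 - <<'E'
from h import *
s,im=shot('wrist','w22');print(s['tool_pos'],s['tcp_rot'],s['time'],s['finger_gap'],s['ft_force'],s['wrist_torque'])
im=snapshot('side');cv2.imwrite('pics/side22c.png',cv2.resize(im[110:260,230:400,::-1],None,fx=4,fy=4,interpolation=2))
E
```

```text
[ 504.38 -212.02  199.22] [179.87   0.    78.52] 19.6833 8.571574166352171 [ 5.43 -0.2  -3.95] [-0.05 -0.73 -0.01]
```

View pics/side22c.png

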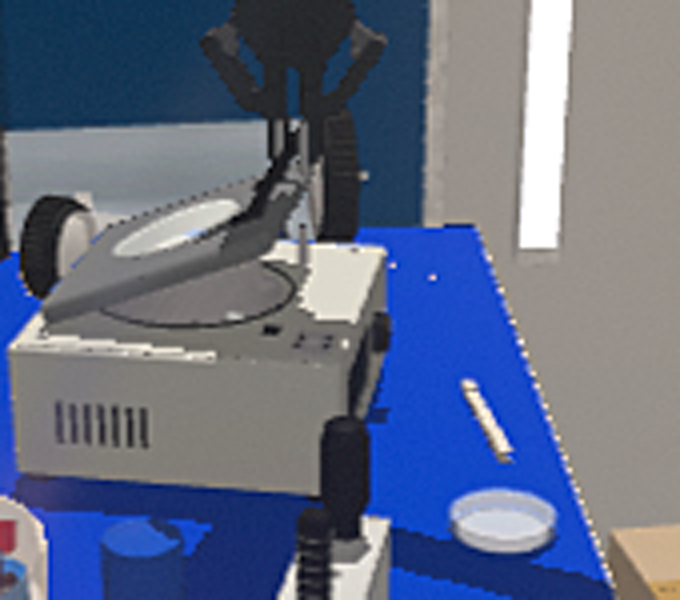

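Emit:
{"method": "step_arm", "body": {
  "plan": [
    {"grip": 0.6,"tx": 0,"ty": 1.1,"tz": -1.32,"ax": 0,"ay": 0,"az": 0},
    {"grip": 0.6,"tx": 0,"ty": 1.13,"tz": -1.28,"ax": 0,"ay": 0,"az": 0},
    {"grip": 0.6,"tx": 0,"ty": 1.23,"tz": -1.17,"ax": 0,"ay": 0,"az": 0},
    {"grip": 0.6,"tx": 0,"ty": 1.33,"tz": -1.06,"ax": 0,"ay": 0,"az": 0},
    {"grip": 0.6,"tx": 0,"ty": 0,"tz": 0,"ax": 0,"ay": 0,"az": 0}
  ]
}}

```text
time: 20.2
tool_pos: [551.2, -221.5, 249.1]
tcp_rot: [179.9, -0.0, 78.5]
ft_force: [-6.3, 3.9, 11.4]
finger_gap: 8.8
```

```bash
python3 - <<'E'
from h import *
s=sense();print(s['tool_pos'],s['tcp_rot'],s['time'],s['finger_gap'],s['ft_force'],s['wrist_torque'],s['joint_pos'])
E
```

```text
[ 551.25 -221.45  249.11] [179.93  -0.    78.52] 20.2 8.807587041598396 [-6.3   3.92 11.41] [ 0.77  1.19 -0.04] [-26.85   6.09  84.9    0.02  88.94 -15.36]
```

Emit:
{"method": "step_arm", "body": {
  "plan": [
    {"grip": 0.6,"tx": 0,"ty": 1.33,"tz": -1.06,"ax": 0,"ay": 0,"az": 0},
    {"grip": 0.6,"tx": 0,"ty": 1.5,"tz": -0.83,"ax": 0,"ay": 0,"az": 0},
    {"grip": 0.6,"tx": 0,"ty": 1.56,"tz": -0.7,"ax": 0,"ay": 0,"az": 0},
    {"grip": 0.6,"tx": 0,"ty": 0,"tz": 0,"ax": 0,"ay": 0,"az": 0},
    {"grip": 0.6,"tx": 0,"ty": 0,"tz": 0,"ax": 0,"ay": 0,"az": 0}
  ]
}}

```text
time: 20.62
tool_pos: [593.3, -229.8, 273.3]
tcp_rot: [180.0, -0.0, 78.5]
ft_force: [-1.9, 3.5, 6.9]
finger_gap: 8.9
```

```bash
python3 - <<'E'
from h import *
s=sense();print(s['tool_pos'],s['tcp_rot'],s['time'],s['finger_gap'],s['ft_force'],s['wrist_torque'],s['joint_pos'])
im=snapshot('side');cv2.imwrite('pics/side23c.png',cv2.resize(im[80:230,230:400,::-1],None,fx=4,fy=4,interpolation=2))
E
```

```text
[ 593.26 -229.83  273.3 ] [179.99  -0.02  78.54] 20.6167 8.919025387390763 [-1.91  3.47  6.88] [0.64 0.44 0.04] [-25.81  12.32  75.51   0.02  92.16 -14.34]
```

View pics/side23c.png

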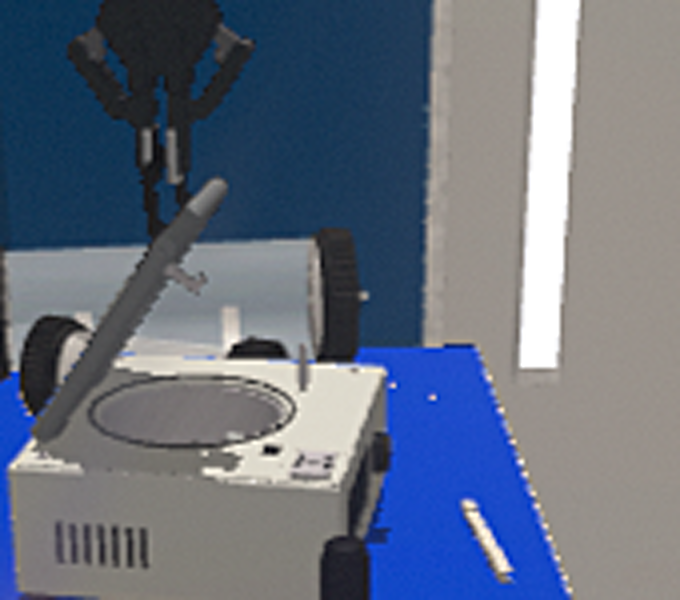

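Emit:
{"method": "step_arm", "body": {
  "plan": [
    {"grip": 0.6,"tx": 0,"ty": 1.6,"tz": -0.62,"ax": 0,"ay": 0,"az": 0},
    {"grip": 0.6,"tx": 0,"ty": 1.66,"tz": -0.42,"ax": 0,"ay": 0,"az": 0},
    {"grip": 0.6,"tx": 0,"ty": 1.2,"tz": -0.22,"ax": 0,"ay": 0,"az": 0},
    {"grip": 0.6,"tx": 0,"ty": 0,"tz": 0,"ax": 0,"ay": 0,"az": 0},
    {"grip": 0.6,"tx": 0,"ty": 0,"tz": 0,"ax": 0,"ay": 0,"az": 0}
  ]
}}

```text
time: 21.08
tool_pos: [636.7, -238.6, 285.1]
tcp_rot: [-180.0, -0.0, 78.5]
ft_force: [1.0, 3.4, 2.8]
finger_gap: 8.7
```

```bash
python3 - <<'E'
from h import *
s=sense();print(s['tool_pos'],s['tcp_rot'],s['time'],s['finger_gap'],s['ft_force'],s['wrist_torque'],s['joint_pos'])
im=snapshot('side');cv2.imwrite('pics/side24c.png',cv2.resize(im[80:230,230:400,::-1],None,fx=4,fy=4,interpolation=2))
E
```

```text
[ 636.67 -238.6   285.05] [-179.98   -0.03   78.54] 21.0833 8.68622084050719 [0.95 3.41 2.75] [ 0.64  0.03 -0.  ] [-24.88  19.23  66.14   0.03  94.65 -13.41]
```

View pics/side24c.png

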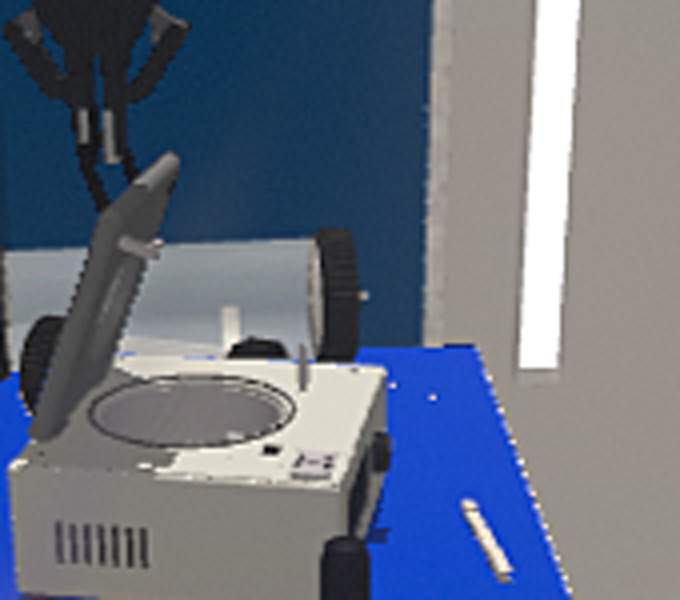

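Emit:
{"method": "step_arm", "body": {
  "plan": [
    {"grip": 0.6,"tx": 0,"ty": 0.5,"tz": -0.05,"ax": 0,"ay": 0,"az": 0},
    {"grip": 0.6,"tx": 0,"ty": 0.5,"tz": -0.03,"ax": 0,"ay": 0,"az": 0},
    {"grip": 0.6,"tx": 0,"ty": 0,"tz": 0,"ax": 0,"ay": 0,"az": 0},
    {"grip": 0.6,"tx": 0,"ty": 0,"tz": 0,"ax": 0,"ay": 0,"az": 0},
    {"grip": 0.6,"tx": 0,"ty": 0,"tz": 0,"ax": 0,"ay": 0,"az": 0}
  ]
}}

```text
time: 21.55
tool_pos: [646.3, -240.7, 286.1]
tcp_rot: [-180.0, -0.0, 78.5]
ft_force: [0.4, 4.7, 2.9]
finger_gap: 8.9
```

```bash
python3 - <<'E'
from h import *
s,im=shot('wrist','w25');print(s['tool_pos'],s['time'],s['finger_gap'],s['ft_force'])
E
```

```text
[ 646.31 -240.7   286.11] 21.55 8.866404262090098 [0.4  4.66 2.88]
```

View pics/w25.png

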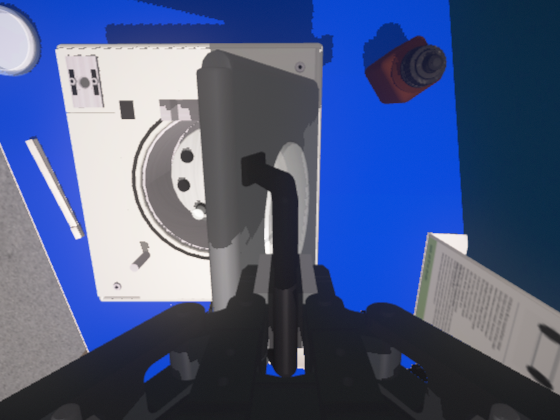

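Emit:
{"method": "step_arm", "body": {
  "plan": [
    {"grip": 1.4,"tx": 0,"ty": 0,"tz": 0,"ax": 0,"ay": 0,"az": 0},
    {"grip": 2,"tx": 0,"ty": 0,"tz": 0,"ax": 0,"ay": 0,"az": 0},
    {"grip": 2.6,"tx": 0,"ty": 0,"tz": 0,"ax": 0,"ay": 0,"az": 0},
    {"grip": 2.6,"tx": 0,"ty": 0,"tz": 0,"ax": 0,"ay": 0,"az": 0},
    {"grip": 2.6,"tx": 0,"ty": 0,"tz": -0.5,"ax": 0,"ay": 0,"az": 0},
    {"grip": 2.6,"tx": 0,"ty": 0,"tz": -1,"ax": 0,"ay": 0,"az": 0},
    {"grip": 2.6,"tx": 0,"ty": 0,"tz": -2,"ax": 0,"ay": 0,"az": 0},
    {"grip": 2.6,"tx": 0,"ty": 0,"tz": -2,"ax": 0,"ay": 0,"az": 0}
  ]
}}

```text
time: 22.27
tool_pos: [646.3, -241.1, 341.8]
tcp_rot: [-179.9, -0.0, 78.5]
ft_force: [-0.8, 0.4, 0.6]
finger_gap: 25.6
```

Emit:
{"method": "step_arm", "body": {
  "plan": [
    {"grip": 2.6,"tx": 0,"ty": 0,"tz": -2,"ax": 0,"ay": 0,"az": 0},
    {"grip": 2.6,"tx": 0,"ty": 0,"tz": -2,"ax": 0,"ay": 0,"az": 0},
    {"grip": 2.6,"tx": 0,"ty": 0,"tz": 0,"ax": 0,"ay": 0,"az": 0},
    {"grip": 2.6,"tx": 0,"ty": 0,"tz": 0,"ax": 0,"ay": 0,"az": 0},
    {"grip": 2.6,"tx": 0,"ty": 0,"tz": 0,"ax": 0,"ay": 0,"az": 0}
  ]
}}

```text
time: 22.68
tool_pos: [646.7, -241.2, 381.0]
tcp_rot: [-180.0, 0.0, 78.5]
ft_force: [-0.5, 0.2, -1.1]
finger_gap: 26.1
```

```bash
python3 - <<'E'
from h import *
s=sense();print(s['tool_pos'],s['time'],s['finger_gap'],s['ft_force'],s['qd'])
cv2.imwrite('pics/side26.png',snapshot('side')[:,:,::-1]);cv2.imwrite('pics/scene26.png',snapshot('scene')[:,:,::-1])
im=cv2.imread('pics/side26.png');cv2.imwrite('pics/side26c.png',cv2.resize(im[90:310,225:385],None,fx=2.7,fy=2.7,interpolation=2))
im=cv2.imread('pics/scene26.png');cv2.imwrite('pics/scene26c.png',cv2.resize(im[150:350,220:440],None,fx=2.9,fy=2.9,interpolation=2))
E
```

```text
[ 646.67 -241.16  381.  ] 22.6833 26.144580886019085 [-0.49  0.2  -1.1 ] [ 0.07  0.79  1.75  0.03 -0.09  0.09]
```

View pics/side26c.png

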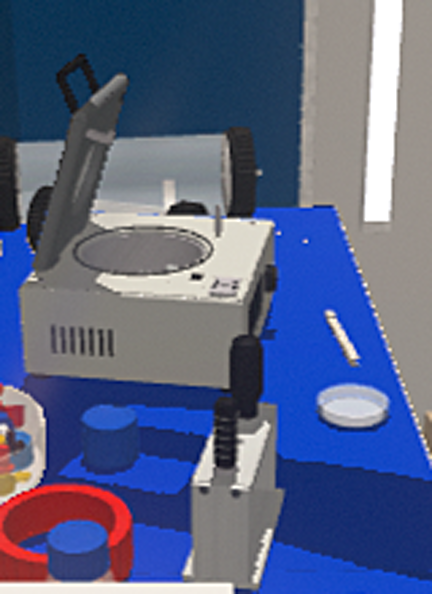

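View pics/scene26c.png

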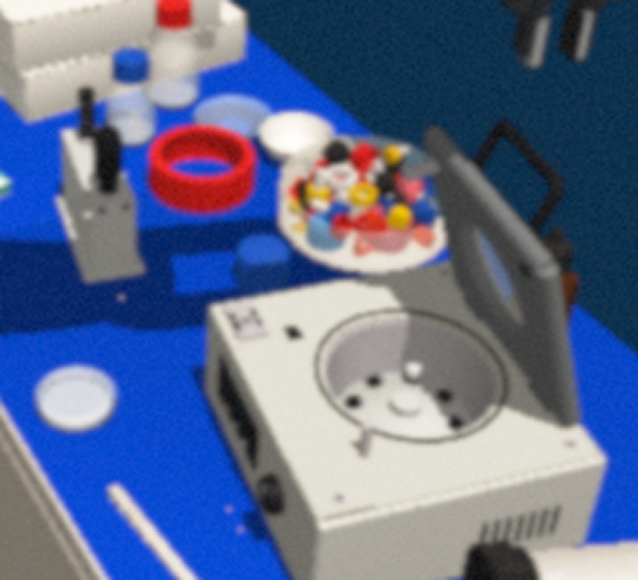

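```bash
python3 - <<'E'
from h import *
print(hand_in())
E
```

```text
the job is handed in; nothing more can be done
None
```

I handed the job in at about 22.8 s of the 72 s allowed. The latch was released with the pin, the pin is back in its stand hole, and the lid is swung open and let go.

- **Latch:** I found the hole with the wrist camera; four views agreed to within 0.5 mm. The pin went in without touching the plate and met the push rod about 30 mm below the plate's top. The lid sprang ajar after roughly 5 mm of press, and the highest force I read on the pin was 6.7 N.
- **Pin:** It went back into its own hole with no contact force on the way down, and the pictures afterwards show it standing upright there.
- **Lid:** I swung it by the grip bar, with force readings up to about 14 N from tracking the arc slightly off. It stayed put after release. I put the final angle at 1.22 to 1.26 rad from the side picture and the arm's path; it was not measured directly.
- **Other objects:** The last pictures show the nut driver, blue cap, bottle and petri dish where they were. The gripper was clear and the arm still, with about 1 N of reading noise.

The calibration showed two small disagreements. The pin tip appeared 1 to 1.5 mm off its calculated place in the wrist view, which I corrected by looking again before insertion. The first height estimate for the grip bar was several millimetres too high, so I lowered the gripper before closing on it.

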